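# Pin the water still's tube clamps and stow the spare seals

### The arm

A 7-joint arm with a two-finger parallel gripper is mounted at the origin on the work surface. World frame = base frame: x ahead of the robot, y to its left, z up, the work surface at z = 0. Lengths are in m, angles in rad, forces in N, time in s.
With the tool pointing down it reaches from about 0.4 to 0.9 m from the base axis. Payload 5.5 kg.
Tool frame: the origin (TCP) lies midway between the tips of the shut fingers; the grasp point (between the pads) lies 19 mm behind it; z points along the fingers, y is the line along which they close (so a half turn about z gives the same grasp; the last joint's range is limited). The gripper opens to 92 mm and grips with 3 to 60 N. Pads are 19 mm wide; open, the fingers measure 130 mm over their backs; the gripper's body (75 mm by 190 mm) begins 47 mm behind the grasp point.
Start: joints at [-0.953, 0.501, -0.427, 1.55, 0.221, 1.138, -0.21], TCP at [0.226, 0.61, 0.227] pointing down, gripper open.
Joint ranges: [-2.88, 2.88], [-0.31, 2.03], [-1.54, 1.56], [0.2, 2.42], [-1.41, 4.55], [0.19, 2.02], [-2.57, 2.57]. Speed limits (rad/s): [2.57, 2.57, 3.14, 3.14, 3.14, 3.14, 3.14].

### API

Orientations are given as a unit quaternion [w, x, y, z].
In Python, from cell import * gives the robot as it stands.
- The arm moves only by the shell command python3 -m pendant 'ROWS' [FORCE]. ROWS is JSON, a list of rows, each an object with "dr": the turn, a rotation vector about the tool's x, y, z in units of 8 degrees (1.0 is 8 degrees), a list of three; "dp": the shift along the tool's x, y, z in m, a list of three; "fingers": the opening, from -1 (shut) to 1 (fully open). A call has 1 to 5 rows; each row is the pose to reach, as a shift and turn from the pose commanded when the call began, along the tool's axes at that moment; what a row does not reach only later rows make up. A row lasts 1/8 s, in which the tool goes at most 62.5 mm and 10.7 degrees, less where a joint would pass 70% of its speed; a pose out of reach is approached as far as the arm can. A call with a gripper value outside its range is refused whole. The fingers move at their own pace and stop on an object; FORCE is the grip in N (left out, the last holds). Time passes only in rows, so rows that repeat a pose let the fingers close. It gives the time, the measured TCP pose, the force, the opening and the grip force at its end, in the units of the state.
- get_state(): the state, without advancing time (a new reading comes with each control period).
- capture(name): name is "scene" or "top" or "wrist"; returns a dict with "frame" (400x640x3 uint8, blue, green, red), "range_z" (400x640 float32, m along the optical axis (not along the pixel's ray), 0 where there is no reading), "mtx" (3x3 intrinsics, pixels), "extrinsics" (4x4, takes a point from camera to world coordinates). Camera axes: x right, y up, looking along -z (the intrinsics and any distortion apply to the point x, -y, -z); pixel columns grow to the right and rows downward; lengths in m; the calibration is good to about 2 mm. A picture is of the moment at which its call begins.
- close_job(): hands the job in; it is judged then, once.
Trained networks look in a picture, given as the dict that the camera call returned (one of the last four; its "shot" number tells which), for a name from the list of things; names that differ only in an ending like _2 or _b are one class to them, and where a whole thing is asked for, a point or a joint stands for the part that bears it (a point fixed in the world has none). Each returns a list of dicts, best first, with "score" (0 to 1); they miss things now and then, are a little off and sometimes report something else, mostly with a low value. They report only what shows in the picture. A call takes as long as a camera call. They do not tell look-alikes from the thing itself.
- look_for(picture, query): "xyz" ([x, y, z] in m, in the coordinates of the camera as it stood for that picture, good to about 4 mm: the middle of the surface that is visible of it).
- landmark_of(picture, query): "xyz" ([x, y, z] in m, in the coordinates of the camera as it stood for that picture, good to about 4 mm: a listed point, or the origin of a listed thing).
The state is a dict: "time": time; "joints": joint angles; "qvel": joint speeds; "joint_torque": joint torques, N m; "tool_pos": TCP position; "tool_rot": TCP orientation; "ft_force": force on the tool from outside, world axes, zero at the start; "ft_torque": the same for the moment, N m; "finger_gap": opening from 0.0 (shut) to 1.0 (fully open); "grasp_force": force on a finger pad.
Only numpy, scipy, OpenCV 4.12 (cv2) and the standard library are available. Lean on these libraries where they do the work, as an engineer would, in place of code of your own. Each camera call takes 0.05 s, during which the arm holds its last target. There are 200 camera calls.

### The job

Close up the laboratory water still after its service: swing both blue hold-down bars home over the glass tube and push a red-headed pin down through each fork and lug until its collar sits flush on the fork. Put every carton of spare seals that lies on the bench into the open drawer of the grey cabinet and slide the drawer fully shut. Do not press on the glass tube, and do not knock over any bottle, jar or beaker.

Things in the scene. Friction and masses are not known exactly. Their poses are not given: they have to be found in the camera images.
- pin_1: headed steel pin, 98 mm long, standing head up in a white rack: shank 14 mm diameter and 60 mm long with a tapered foot, then a collar 34 mm across and 4 mm thick, then a red grip head 26 mm across and 34 mm tall. Origin at the centre of the foot tip; z runs up the pin to the head (collar underside at z = 60 mm, head from 64 to 98 mm). The two pins are alike
- pin_1_seat (a point): point on that pin's axis at the underside of its collar; it meets the fork's hole mouth when the pin is fully home
- pin_2: headed steel pin, 98 mm long, standing head up in a white rack: shank 14 mm diameter and 60 mm long with a tapered foot, then a collar 34 mm across and 4 mm thick, then a red grip head 26 mm across and 34 mm tall. Origin at the centre of the foot tip; z runs up the pin to the head (collar underside at z = 60 mm, head from 64 to 98 mm). The two pins are alike
- pin_2_seat (a point): point on that pin's axis at the underside of its collar; it meets the fork's hole mouth when the pin is fully home
- fork_left (a point): left clamp's aluminium fork: two level plates 38 mm square with a vertical 17 mm hole, on a web at the robot's side. This point: centre of the hole's mouth on the upper plate's top, 171 mm above the bench; lug gap 10 to 28 mm below it, holes through to 40 mm below. Axes of the still: x away from the robot, y along the tube, z up. The bar's vertical pivot axis lies 130 mm to +x of it
- bar_left (a joint): angle (rad) of the left blue hold-down bar, which swings level over the glass tube about its pivot: 0 = home against its stop, with the 18 mm hole of its lug in line with the fork's holes; it grows to 1.2 as the bar swings outward (to +y). It stays where it is left (about 1 N at the knob moves it)
- bar_left_knob (a point): centre of the black upright knob on that bar (18 mm diameter, 34 mm tall, this point 17 mm above the bar's upper face), 85 mm from the pivot axis
- fork_right (a point): right clamp's aluminium fork: two level plates 38 mm square with a vertical 17 mm hole, on a web at the robot's side. This point: centre of the hole's mouth on the upper plate's top, 171 mm above the bench; lug gap 10 to 28 mm below it, holes through to 40 mm below. Axes of the still: x away from the robot, y along the tube, z up. The bar's vertical pivot axis lies 130 mm to +x of it
- bar_right (a joint): angle (rad) of the right blue hold-down bar, which swings level over the glass tube about its pivot: 0 = home against its stop, with the 18 mm hole of its lug in line with the fork's holes; it grows to 1.2 as the bar swings outward (to -y). It stays where it is left (about 1 N at the knob moves it)
- bar_right_knob (a point): centre of the black upright knob on that bar (18 mm diameter, 34 mm tall, this point 17 mm above the bar's upper face), 85 mm from the pivot axis
- carton_1: small cardboard carton of spare seals with a coloured band, 80 x 32 x 36 mm (x, y, z), lying on the bench in front of the still; origin at the centre of its underside. May be absent
- carton_2: small cardboard carton of spare seals with a coloured band, 80 x 32 x 36 mm (x, y, z), lying on the bench in front of the still; origin at the centre of its underside. May be absent
- carton_3: small cardboard carton of spare seals with a coloured band, 80 x 32 x 36 mm (x, y, z), lying on the bench in front of the still; origin at the centre of its underside. May be absent
- cabinet: low grey spares cabinet to the right of the still, 220 deep x 270 wide x 100 mm high, with one drawer that slides out towards the robot (its -x); origin at the centre of its underside, so the front of its top lies 95 mm to -x of it
- cabinet_drawer0 (a joint): how far the drawer is open (m): 0 = shut, at most 0.15
- drawer_floor (a point): centre of the drawer's inner floor, 22 mm above the bench, moving with the drawer; axes those of the cabinet. Inside the drawer measures 175 (x) x 228 (y) mm; its walls rise 56 mm above the floor, its front panel's outer face lies 108 mm to -x of this point
- cabinet_drawer0_handle (a point): middle of the steel bar handle on the drawer front, level, along y, 120 mm long, 35 mm out from the front panel, about 62 mm above the bench
- tube: glass boiler tube lying in the still along y under the bars, 54 mm diameter, 290 mm long with its black caps; origin at its centre, 107 mm above the bench (its top lies 134 mm, the bars' undersides 147 mm above the bench)
- wash_bottle: clear wash bottle, 68 mm across, 170 mm tall; a bystander, origin at the centre of its underside
- amber_jar: amber glass jar, 60 mm across, 110 mm tall; a bystander, origin at the centre of its underside
- small_jar: green glass jar, 46 mm across, 70 mm tall; a bystander, origin at the centre of its underside
- stub_jar: white jar with a blue cap, 44 mm across, 60 mm tall; a bystander, origin at the centre of its underside
- beaker: open glass beaker, 72 mm across, 90 mm tall; a bystander, origin at the centre of its underside
- cleaner: yellow cleaner bottle, 68 mm across, 200 mm tall; a bystander, origin at the centre of its underside
Not all that is in view belongs to the job. Leave any black or orange look-alike of the carton_3 alone.

How it is judged:
By the outcome, as a careful person would: the job done as asked, in the order asked, and still so for the second after the job is handed in, with the robot touching nothing.
Of carton_1, carton_2, carton_3 only 2 to 3 are there at a start; the rules pass over those that are not, and their reading is None.
At some moment in a run one of carton_1, carton_2, carton_3 may be knocked a few centimetres aside while the robot is not near it.
It also fails if it takes over 208 s, if anything falls off the work surface, if the arm or the gripper's body presses on something with over 40 N, if the wrist force passes 120 N, or if a joint passes its speed limit or range.

## Working session

There is one attempt and no reset: what is moved stays moved. The work goes in short steps, Python scripts to look and compute and a shell command to move; the robot and the scene stay as the last step left them, time stands still between calls to the robot, and variables do not carry over. Pictures are saved under pics/ and viewed, at most 14 in all, crops included, and the job is handed in when it is done.

```bash
ls; mkdir -p pics; cat > h.py <<'E'
from cell import *
import numpy as np, cv2
from scipy.spatial.transform import Rotation as R
def w(p,x): return (p["extrinsics"]@np.r_[x,1])[:3]
def px(p,X):
    c=np.linalg.inv(p["extrinsics"])@np.r_[X,1]; q=p["mtx"]@np.array([c[0],-c[1],-c[2]]); return (q[:2]/q[2]).round().astype(int)
def cloud(p):
    z=p["range_z"]; v,u=np.mgrid[:z.shape[0],:z.shape[1]]; K=p["mtx"]
    c=np.stack([(u-K[0,2])/K[0,0]*z,-(v-K[1,2])/K[1,1]*z,-z,np.ones_like(z)],-1)
    return (c@p["extrinsics"].T)[...,:3]
def tool():
    s=get_state(); q=s["tool_rot"]; return np.array(s["tool_pos"]),R.from_quat([q[1],q[2],q[3],q[0]])
def go(target,yaw=None):
    # print dp (tool axes) to world target; and dr about tool z for tool-y axis at world yaw
    t,r=tool(); print("dp",np.round(r.inv().apply(np.array(target)-t),4))
E
python3 - <<'E'
from h import *
for n in ["scene","top"]:
    p=capture(n); cv2.imwrite(f"pics/{n}0.png",p["frame"])
    for q in ["pin_1","pin_1_seat","fork_left","fork_right","bar_left_knob","bar_right_knob","carton_1","cabinet","drawer_floor","cabinet_drawer0_handle","tube","wash_bottle","amber_jar","small_jar","stub_jar","beaker","cleaner"]:
        print(n,q,[(round(d["score"],2),w(p,d["xyz"]).round(3).tolist(),px(p,w(p,d["xyz"])).tolist()) for d in landmark_of(p,q)][:6])
s=get_state();print(s["time"],s["tool_rot"],tool()[1].as_matrix().round(3).tolist())
E
```

```text
pics
scene pin_1 [(0.68, [0.421, 0.286, 0.0], [423, 249]), (0.47, [0.397, 0.352, -0.0], [446, 251]), (0.2, [0.395, 0.35, 0.067], [451, 236])]
scene pin_1_seat [(0.47, [0.416, 0.283, 0.062], [426, 235]), (0.38, [0.421, 0.284, -0.0], [422, 249])]
scene fork_left [(0.6, [0.569, 0.174, 0.168], [378, 237])]
scene fork_right [(0.66, [0.574, -0.055, 0.163], [298, 211])]
scene bar_left_knob [(0.95, [0.626, 0.236, 0.17], [394, 261])]
scene bar_right_knob [(0.6, [0.643, -0.101, 0.174], [271, 221])]
scene carton_1 [(0.95, [0.293, 0.454, -0.0], [487, 238]), (0.95, [0.73, 0.31, -0.004], [400, 341]), (0.9, [0.259, 0.324, 0.001], [448, 217]), (0.59, [0.348, -0.161, 0.002], [301, 189]), (0.57, [0.421, 0.028, -0.002], [344, 222]), (0.53, [0.433, 0.144, -0.001], [377, 237])]
scene cabinet [(0.6, [0.661, -0.354, -0.003], [200, 236])]
scene drawer_floor [(0.6, [0.542, -0.35, 0.019], [221, 206]), (0.21, [0.439, -0.091, -0.001], [308, 214])]
scene cabinet_drawer0_handle [(0.69, [0.404, -0.341, 0.064], [245, 170]), (0.56, [0.369, -0.036, -0.002], [332, 205]), (0.21, [0.643, -0.106, 0.173], [269, 220])]
sce
[... 1523 characters left out ...]
op tube [(0.66, [0.636, 0.069, 0.107], [295, 162]), (0.58, [0.454, 0.482, 0.0], [177, 212]), (0.51, [0.404, -0.338, 0.062], [409, 239])]
top wash_bottle [(0.84, [0.52, 0.413, 0.002], [198, 195]), (0.55, [0.415, 0.288, 0.001], [230, 226]), (0.2, [0.564, 0.174, 0.172], [260, 176])]
top amber_jar []
top small_jar [(0.43, [0.322, 0.211, 0.0], [249, 254])]
top stub_jar [(0.53, [0.369, -0.037, -0.001], [320, 246])]
top beaker [(0.57, [0.451, 0.48, 0.002], [177, 213])]
top cleaner [(0.79, [0.527, -0.556, 0.006], [470, 211]), (0.52, [0.521, 0.414, 0.002], [198, 195])]
1.8 [-3.13506605e-05  1.76455663e-01  9.84308589e-01  3.37170827e-06] [[-0.938, 0.347, -0.0], [0.347, 0.938, 0.0], [0.0, -0.0, -1.0]]
```

```bash
python3 - <<'E'
import cv2
t=cv2.imread("pics/top0.png"); cv2.imwrite("pics/top0c.png",cv2.resize(t[120:300,150:500],(800,411),interpolation=cv2.INTER_CUBIC))
s=cv2.imread("pics/scene0.png"); cv2.imwrite("pics/scene0c.png",cv2.resize(s[140:390,150:520],(800,540),interpolation=cv2.INTER_CUBIC))
E
```

```text
(no output)
```

View pics/top0c.png

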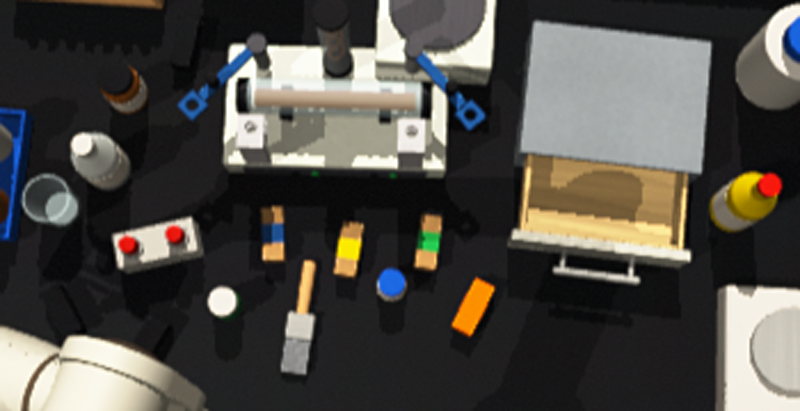

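View pics/scene0c.png

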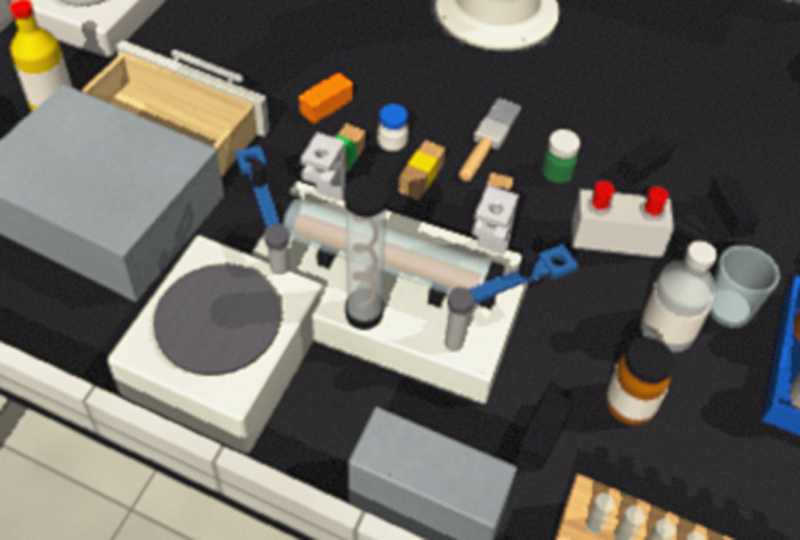

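Blue, yellow and green banded cartons sit at crop pixels (273,233), (349,249) and (429,242) in the top view. What could be mistaken for them: the orange block at (474,306) and black blocks around (180,40), (70,310) and (160,345). The pins are at (128,245) and (175,235). I'll raise the tool, square it up, and look from closer.

```bash
python3 -m pendant '[{"dr":[0,0,-2.54],"dp":[0,0,-0.17],"fingers":-0.5},{"dr":[0,0,-2.54],"dp":[0,0,-0.17],"fingers":-0.5},{"dr":[0,0,-2.54],"dp":[0,0,-0.17],"fingers":-0.5}]'
python3 -m pendant '[{"dr":[0,0,0],"dp":[-0.22,-0.22,0],"fingers":-0.5},{"dr":[0,0,0],"dp":[-0.22,-0.22,0],"fingers":-0.5},{"dr":[0,0,0],"dp":[-0.22,-0.22,0],"fingers":-0.5},{"dr":[0,0,0],"dp":[-0.22,-0.22,0],"fingers":-0.5},{"dr":[0,0,0],"dp":[-0.22,-0.22,0],"fingers":-0.5}]'
python3 - <<'E'
from h import *
p=capture("wrist"); cv2.imwrite("pics/w1.png",p["frame"]); print(p["extrinsics"].round(3).tolist()); print(tool()[0],tool()[1].as_matrix().round(3).tolist())
for q in ["pin_1","pin_1_seat","fork_left","bar_left_knob","carton_1"]:
    print(q,[(round(d["score"],2),w(p,d["xyz"]).round(3).tolist(),px(p,w(p,d["xyz"])).tolist()) for d in landmark_of(p,q)][:6])
c=cloud(capture("top"))
# height map near still, max z on 2cm grid
for x0 in np.arange(.52,.80,.02):
    print(round(x0,2),[int(1000*max(np.append(c[...,2][(abs(c[...,0]-x0-.01)<.01)&(abs(c[...,1]-y0)<.01)],0))) for y0 in np.arange(-.14,.29,.02)])
E
```

```text
time: 2.17
tool_pos: [0.2258, 0.61, 0.4001]
tool_rot: [0.0, -0.001, 1.0, 0.001]
ft_force: [-0.1, 0.6, 0.3]
finger_gap: 0.725
grasp_force: 0.0
time: 2.8
tool_pos: [0.4471, 0.3878, 0.397]
tool_rot: [0.0, 0.0, 1.0, 0.0]
ft_force: [0.3, 0.6, -0.9]
finger_gap: 0.252
grasp_force: 0.0
[[0.0, -0.955, -0.297, 0.366], [1.0, 0.001, -0.001, 0.388], [0.001, -0.297, 0.955, 0.555], [0.0, 0.0, 0.0, 1.0]]
[0.45544054 0.37900477 0.39653453] [[-1.0, 0.013, 0.005], [0.013, 1.0, -0.005], [-0.005, -0.005, -1.0]]
pin_1 [(0.57, [0.418, 0.284, 0.008], [259, 139]), (0.53, [0.393, 0.351, 0.003], [295, 125])]
pin_1_seat [(0.8, [0.416, 0.286, 0.061], [254, 141]), (0.57, [0.44, -0.091, 0.001], [62, 150])]
fork_left [(0.91, [0.563, 0.173, 0.171], [168, 251])]
bar_left_knob []
carton_1 [(0.88, [0.42, 0.029, 0.002], [123, 139]), (0.83, [0.297, 0.458, -0.0], [356, 68]), (0.78, [0.433, 0.145, -0.0], [187, 147]), (0.77, [0.436, -0.09, -0.0], [62, 148]), (0.59, [0.255, 0.319, -0.0], [275, 41])]
0.52 [12, 6, 7, 45, 43, 63, 63, 55, 65, 60, 66, 63, 63, 67, 63, 176, 177, 175, 71, 9, 9, 11]
0.54 [10, 10, 65, 177, 179, 178, 7
[... 678 characters left out ...]
9, 162, 164, 159, 59, 4, 10]
0.68 [95, 85, 90, 161, 166, 167, 94, 91, 69, 298, 300, 299, 65, 70, 67, 167, 168, 169, 62, 64, 6, 10]
0.7 [101, 97, 98, 95, 169, 166, 104, 98, 69, 296, 300, 298, 67, 68, 69, 69, 166, 157, 70, 67, 9, 8]
0.72 [101, 103, 116, 103, 108, 103, 98, 99, 88, 66, 300, 293, 67, 61, 62, 62, 0, 0, 58, 8, 6, 9]
0.74 [105, 106, 105, 106, 106, 108, 104, 96, 4, 12, 4, 0, 6, 9, 13, 9, 9, 2, 8, 12, 8, 8]
0.76 [106, 106, 108, 110, 110, 109, 106, 98, 85, 8, 14, 0, 6, 12, 11, 13, 10, 9, 6, 8, 9, 13]
0.78 [110, 108, 106, 106, 109, 108, 107, 105, 85, 13, 8, 0, 0, 15, 8, 7, 9, 6, 11, 7, 7, 10]
0.8 [107, 111, 108, 105, 110, 105, 106, 106, 13, 10, 9, 0, 0, 6, 13, 11, 96, 88, 9, 91, 91, 74]
```

View pics/w1.png

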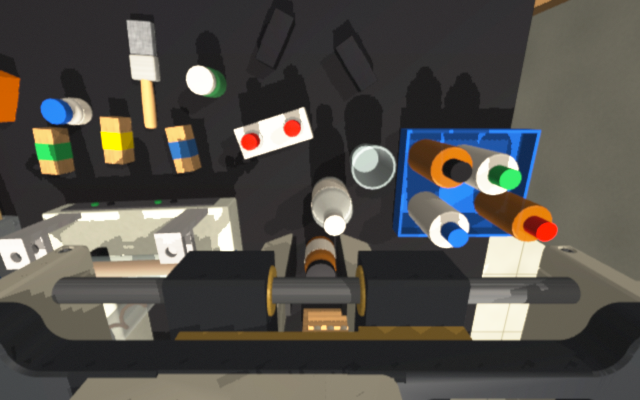

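The wrist view shows pins at (250,141) and (292,128), the banded cartons at (183,147), (117,140) and (54,150), and black look-alikes at (275,40) and (352,62). The fork plate hole is at (172,245). Next I'll straddle the left knob.

```bash
python3 - <<'E'
from h import *
print(tool()[0],tool()[1].as_matrix().round(3).tolist()); go([.62,.237,.30])
E
python3 -m pendant '[{"dr":[0,0,0],"dp":[-0.08,-0.07,0],"fingers":-0.1},{"dr":[0,0,0],"dp":[-0.165,-0.145,0.02],"fingers":-0.1},{"dr":[0,0,0],"dp":[-0.165,-0.145,0.10],"fingers":-0.1},{"dr":[0,0,0],"dp":[-0.165,-0.145,0.10],"fingers":-0.1},{"dr":[0,0,0],"dp":[-0.165,-0.145,0.10],"fingers":-0.1}]'
python3 - <<'E'
from h import *
print(tool()[0],tool()[1].as_matrix().round(3).tolist()); go([.62,.237,.17])
p=capture("wrist"); cv2.imwrite("pics/w2.png",p["frame"])
for q in ["fork_left","bar_left_knob","fork_right","bar_right_knob"]:
    print(q,[(round(d["score"],2),w(p,d["xyz"]).round(3).tolist(),px(p,w(p,d["xyz"])).tolist()) for d in landmark_of(p,q)][:6])
E
```

```text
[0.44426114 0.39103334 0.39684972] [[-1.0, -0.003, -0.001], [-0.003, 1.0, 0.001], [0.001, 0.001, -1.0]]
dp [-0.1754 -0.1546  0.0966]
time: 3.78
tool_pos: [0.6107, 0.2409, 0.2918]
tool_rot: [-0.003, 0.002, 1.0, -0.002]
ft_force: [-1.0, -0.0, -0.6]
finger_gap: 0.447
grasp_force: 0.0
[0.61065964 0.24086981 0.29181898] [[-1.0, 0.004, -0.006], [0.004, 1.0, -0.004], [0.006, -0.004, -1.0]]
dp [-0.0101 -0.0033  0.1218]
fork_left [(0.68, [0.561, 0.173, 0.171], [244, 145])]
bar_left_knob [(0.69, [0.627, 0.233, 0.177], [308, 213])]
fork_right [(0.84, [0.573, -0.053, 0.173], [8, 158])]
bar_right_knob []
```

View pics/w2.png

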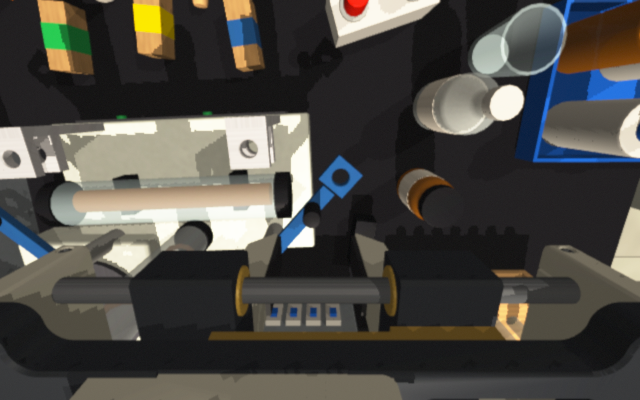

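```bash
python3 -m pendant '[{"dr":[0,0,0],"dp":[-0.008,-0.004,0.06],"fingers":-0.1},{"dr":[0,0,0],"dp":[-0.008,-0.004,0.124],"fingers":-0.1},{"dr":[0,0,0],"dp":[-0.008,-0.004,0.124],"fingers":-0.1},{"dr":[0,0,0],"dp":[-0.008,-0.004,0.124],"fingers":-0.3}]'
python3 -m pendant '[{"dr":[0,0,0],"dp":[0,-0.02,0],"fingers":-0.3},{"dr":[0,0,0],"dp":[0,-0.04,0],"fingers":-0.3},{"dr":[0,0,0],"dp":[0,-0.055,0],"fingers":-0.3},{"dr":[0,0,0],"dp":[0,-0.062,0],"fingers":-0.3},{"dr":[0,0,0],"dp":[0,-0.062,0],"fingers":-0.3}]'
python3 - <<'E'
from h import *
print(tool()[0])
p=capture("wrist"); 
for q in ["fork_left","bar_left_knob"]:
    print(q,[(round(d["score"],2),w(p,d["xyz"]).round(3).tolist(),px(p,w(p,d["xyz"])).tolist()) for d in landmark_of(p,q)][:6])
E
```

```text
time: 4.53
tool_pos: [0.6197, 0.2426, 0.1759]
tool_rot: [0.002, -0.001, 1.0, 0.001]
ft_force: [0.3, 0.2, 0.7]
finger_gap: 0.39
grasp_force: 0.0
time: 5.15
tool_pos: [0.62, 0.1766, 0.1738]
tool_rot: [0.001, 0.001, 1.0, -0.0]
ft_force: [-0.4, 0.6, -0.3]
finger_gap: 0.352
grasp_force: 0.0
[0.62002189 0.17658148 0.17375179]
fork_left [(0.82, [0.565, 0.172, 0.173], [307, 158])]
bar_left_knob []
```

```bash
python3 -m pendant '[{"dr":[0,0,0],"dp":[0,-0.005,0],"fingers":-0.3},{"dr":[0,0,0],"dp":[0,-0.007,0],"fingers":-0.3},{"dr":[0,0,0],"dp":[0,-0.007,0],"fingers":-0.3}]'
python3 -m pendant '[{"dr":[0,0,0],"dp":[0,-0.003,0],"fingers":-0.3},{"dr":[0,0,0],"dp":[0,-0.003,0],"fingers":-0.3}]'
python3 -m pendant '[{"dr":[0,0,0],"dp":[0,-0.003,0],"fingers":-0.3},{"dr":[0,0,0],"dp":[0,-0.003,0],"fingers":-0.3}]'
python3 - <<'E'
from h import *
p=capture("wrist"); cv2.imwrite("pics/w3.png",p["frame"])
E
```

```text
time: 5.68
tool_pos: [0.6186, 0.1713, 0.1726]
tool_rot: [-0.0, 0.0, 1.0, -0.0]
ft_force: [0.2, -0.0, -0.0]
finger_gap: 0.351
grasp_force: 0.1
time: 5.92
tool_pos: [0.6186, 0.1704, 0.1726]
tool_rot: [0.0, -0.001, 1.0, 0.001]
ft_force: [0.4, 4.6, -2.4]
finger_gap: 0.348
grasp_force: 2.5
time: 6.18
tool_pos: [0.6186, 0.1702, 0.1726]
tool_rot: [0.001, -0.001, 1.0, 0.003]
ft_force: [1.9, 10.9, -4.8]
finger_gap: 0.356
grasp_force: 5.0
```

View pics/w3.png

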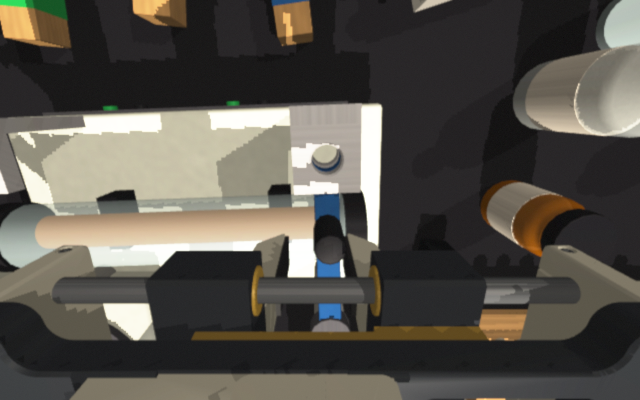

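The left bar is home against its stop: contact was 11 N, and the lug sits under the fork with the hole at (326,156). On to the right knob.

```bash
python3 -m pendant '[{"dr":[0,0,0],"dp":[0,0.008,0],"fingers":-0.1},{"dr":[0,0,0],"dp":[0,0.008,-0.06],"fingers":-0.1},{"dr":[0,0,0],"dp":[0,0.008,-0.12],"fingers":-0.1},{"dr":[0,0,0],"dp":[0.02,-0.04,-0.13],"fingers":-0.1},{"dr":[0,0,0],"dp":[0.02,-0.1,-0.13],"fingers":-0.1}]'
python3 -m pendant '[{"dr":[0,0,0],"dp":[0,-0.06,0],"fingers":-0.1},{"dr":[0,0,0],"dp":[0,-0.12,0],"fingers":-0.1},{"dr":[0,0,0],"dp":[-0.015,-0.166,0],"fingers":-0.1},{"dr":[0,0,0],"dp":[-0.035,-0.166,0],"fingers":-0.1},{"dr":[0,0,0],"dp":[-0.035,-0.166,0],"fingers":-0.1}]'
python3 - <<'E'
from h import *
print(tool()[0]); go([.634,-.106,.171])
p=capture("wrist"); cv2.imwrite("pics/w4.png",p["frame"])
for q in ["fork_left","fork_right","bar_right_knob","bar_left_knob"]:
    print(q,[(round(d["score"],2),w(p,d["xyz"]).round(3).tolist(),px(p,w(p,d["xyz"])).tolist()) for d in landmark_of(p,q)][:6])
E
```

```text
time: 6.85
tool_pos: [0.5986, 0.0657, 0.3051]
tool_rot: [0.002, -0.002, 1.0, -0.0]
ft_force: [0.6, -1.3, -0.5]
finger_gap: 0.451
grasp_force: 0.0
time: 7.48
tool_pos: [0.634, -0.1019, 0.3023]
tool_rot: [-0.0, 0.001, 1.0, -0.0]
ft_force: [-0.5, 1.5, -0.2]
finger_gap: 0.451
grasp_force: 0.0
[ 0.63398128 -0.10190366  0.3022961 ]
dp [-1.000e-04 -4.000e-03  1.313e-01]
fork_left [(0.72, [0.56, 0.173, 0.17], [602, 116])]
fork_right [(0.6, [0.576, -0.052, 0.173], [368, 134])]
bar_right_knob [(0.97, [0.641, -0.107, 0.169], [310, 197]), (0.66, [0.436, 0.146, -0.001], [493, 21])]
bar_left_knob [(0.72, [0.609, 0.18, 0.174], [600, 168])]
```

```bash
python3 -m pendant '[{"dr":[0,0,0],"dp":[0,-0.004,0.06],"fingers":-0.1},{"dr":[0,0,0],"dp":[0,-0.004,0.12],"fingers":-0.1},{"dr":[0,0,0],"dp":[0,-0.004,0.13],"fingers":-0.1},{"dr":[0,0,0],"dp":[0,-0.004,0.13],"fingers":-0.3}]'
python3 -m pendant '[{"dr":[0,0,0],"dp":[0.004,0.015,0],"fingers":-0.3},{"dr":[0,0,0],"dp":[0.008,0.03,0],"fingers":-0.3},{"dr":[0,0,0],"dp":[0.012,0.044,0],"fingers":-0.3},{"dr":[0,0,0],"dp":[0.014,0.05,0],"fingers":-0.3},{"dr":[0,0,0],"dp":[0.014,0.05,0],"fingers":-0.3}]'
python3 -m pendant '[{"dr":[0,0,0],"dp":[0,0.004,0],"fingers":-0.3},{"dr":[0,0,0],"dp":[0,0.004,0],"fingers":-0.3}]'
python3 -m pendant '[{"dr":[0,0,0],"dp":[0,0.003,0],"fingers":-0.3},{"dr":[0,0,0],"dp":[0,0.003,0],"fingers":-0.3}]'
```

```text
time: 8.22
tool_pos: [0.6341, -0.1042, 0.1736]
tool_rot: [0.0, -0.0, 1.0, 0.0]
ft_force: [0.1, 0.9, 1.2]
finger_gap: 0.387
grasp_force: 0.0
time: 8.85
tool_pos: [0.621, -0.0528, 0.1743]
tool_rot: [0.002, -0.001, 1.0, 0.0]
ft_force: [-0.4, -0.1, -0.5]
finger_gap: 0.349
grasp_force: 0.0
time: 9.1
tool_pos: [0.6202, -0.0502, 0.1729]
tool_rot: [0.0, -0.0, 1.0, 0.0]
ft_force: [0.3, 0.2, -0.1]
finger_gap: 0.349
grasp_force: 0.0
time: 9.35
tool_pos: [0.6197, -0.0474, 0.1726]
tool_rot: [-0.0, 0.0, 1.0, 0.0]
ft_force: [0.2, 0.5, 0.1]
finger_gap: 0.352
grasp_force: 0.1
```

```bash
python3 -m pendant '[{"dr":[0,0,0],"dp":[0,0.003,0],"fingers":-0.3},{"dr":[0,0,0],"dp":[0,0.003,0],"fingers":-0.3}]'
python3 -m pendant '[{"dr":[0,0,0],"dp":[0,0.002,0],"fingers":-0.3},{"dr":[0,0,0],"dp":[0,0.002,0],"fingers":-0.3}]'
```

```text
time: 9.6
tool_pos: [0.6194, -0.0451, 0.1725]
tool_rot: [-0.0, 0.0, 1.0, -0.0]
ft_force: [-0.5, -2.4, 0.0]
finger_gap: 0.35
grasp_force: 1.1
time: 9.85
tool_pos: [0.6194, -0.0448, 0.1725]
tool_rot: [-0.0, 0.001, 1.0, -0.001]
ft_force: [-1.1, -5.8, -0.2]
finger_gap: 0.352
grasp_force: 2.9
```

```bash
python3 -m pendant '[{"dr":[0,0,0],"dp":[0,0.003,0],"fingers":-0.3},{"dr":[0,0,0],"dp":[0,0.003,0],"fingers":-0.3}]'
python3 -m pendant '[{"dr":[0,0,0],"dp":[0,-0.012,0],"fingers":-0.1},{"dr":[0,0,0],"dp":[0,-0.012,-0.06],"fingers":-0.1},{"dr":[0,0,0],"dp":[0.03,-0.012,-0.11],"fingers":-0.1},{"dr":[0,0,0],"dp":[0.06,0.05,-0.11],"fingers":-0.1},{"dr":[0,0,0],"dp":[0.06,0.1,-0.11],"fingers":-0.1}]'
python3 -m pendant '[{"dr":[0,0,0],"dp":[0,0,0],"fingers":-0.1},{"dr":[0,0,0],"dp":[0,0,0],"fingers":-0.1}]'
python3 - <<'E'
from h import *
print(tool()[0])
p=capture("wrist"); cv2.imwrite("pics/w5.png",p["frame"])
for q in ["fork_left","fork_right","bar_right_knob","bar_left_knob"]:
    print(q,[(round(d["score"],2),w(p,d["xyz"]).round(4).tolist(),px(p,w(p,d["xyz"])).tolist()) for d in landmark_of(p,q)][:3])
im=p["frame"]; cv2.imwrite("pics/w5c.png",cv2.resize(im[90:230,130:530],(800,280),interpolation=cv2.INTER_CUBIC))
E
```

```text
time: 10.1
tool_pos: [0.6194, -0.0447, 0.1725]
tool_rot: [-0.0, 0.002, 1.0, -0.003]
ft_force: [-1.1, -10.2, -1.5]
finger_gap: 0.35
grasp_force: 5.2
time: 10.72
tool_pos: [0.5588, 0.0619, 0.2842]
tool_rot: [0.001, 0.001, 1.0, 0.001]
ft_force: [0.6, 0.2, 0.2]
finger_gap: 0.451
grasp_force: 0.0
time: 10.98
tool_pos: [0.5598, 0.0607, 0.2828]
tool_rot: [0.0, -0.001, 1.0, 0.0]
ft_force: [0.1, -0.0, -0.0]
finger_gap: 0.451
grasp_force: 0.0
[0.55982654 0.06074709 0.28279636]
fork_left [(0.84, [0.565, 0.1719, 0.168], [429, 201])]
fork_right [(0.68, [0.5748, -0.0516, 0.1726], [200, 212])]
bar_right_knob [(0.71, [0.6183, -0.0511, 0.1712], [206, 252])]
bar_left_knob [(0.85, [0.6033, 0.1771, 0.1755], [432, 240])]
```

View pics/w5c.png

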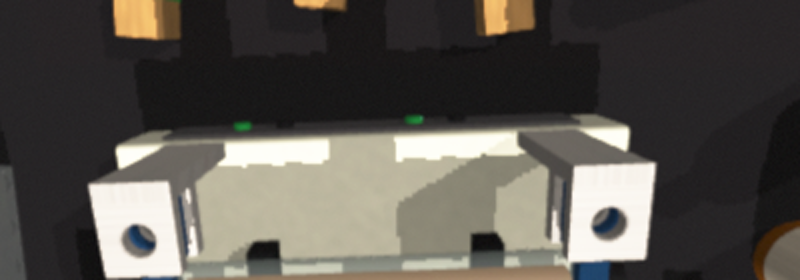

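Both lug holes show blue through the forks, at crop (610,222) and (139,240), so both bars are home. Now I'll measure the hole centres accurately.

```bash
cat >> h.py <<'E'
def plane(p,u,v,z):
    K=p["mtx"]; d=p["extrinsics"][:3,:3]@np.array([(u-K[0,2])/K[0,0],-(v-K[1,2])/K[1,1],-1]); o=p["extrinsics"][:3,3]
    return o+d*(z-o[2])/d[2]
def hole(p,u,v,z=.171,r=18,thr=150):
    u,v=int(u),int(v); g=cv2.cvtColor(p["frame"],cv2.COLOR_BGR2GRAY)[v-r:v+r,u-r:u+r]
    g=cv2.resize(g,None,fx=8,fy=8,interpolation=cv2.INTER_CUBIC); m=(g<thr).astype(np.uint8)
    n,l,s,c=cv2.connectedComponentsWithStats(m)
    k=[i for i in range(1,n) if 1500<s[i,4] and s[i,0]>0 and s[i,1]>0 and s[i,0]+s[i,2]<16*r and s[i,1]+s[i,3]<16*r]
    out=[]
    for i in k:
        cs,_=cv2.findContours((l==i).astype(np.uint8),0,2); e=cv2.fitEllipse(max(cs,key=len))
        out.append((plane(p,u-r+e[0][0]/8-.44,v-r+e[0][1]/8-.44,z).round(4).tolist(),(np.array(e[1])/8).round(1).tolist()))
    return out
E
python3 - <<'E'
from h import *
p=capture("wrist")
for t in (110,140,170): print(t,"L",hole(p,435,201,thr=t),"R",hole(p,199,210,thr=t))
p=capture("wrist")
for t in (140,): print(t,"L",hole(p,435,201,thr=t),"R",hole(p,199,210,thr=t))
s=capture("scene")
t=capture("top")
for P in (s,t):
  for q in ["fork_left","fork_right","pin_1","pin_1_seat"]:
    print(q,[(round(d["score"],2),w(P,d["xyz"]).round(4).tolist()) for d in landmark_of(P,q)][:3])
E
```

```text
110 L [([0.5644, 0.1763, 0.171], [13.4, 16.5])] R [([0.5732, -0.0532, 0.171], [10.4, 17.1])]
140 L [([0.5643, 0.176, 0.171], [15.3, 17.2])] R [([0.5732, -0.0531, 0.171], [14.7, 16.8])]
170 L [([0.5643, 0.176, 0.171], [16.1, 18.0])] R [([0.5733, -0.0532, 0.171], [15.6, 17.6])]
140 L [([0.5643, 0.1759, 0.171], [15.4, 17.3])] R [([0.5732, -0.0531, 0.171], [14.7, 16.9])]
fork_left []
fork_right [(0.79, [0.5734, -0.0536, 0.1634])]
pin_1 [(0.67, [0.4181, 0.2798, 0.0003]), (0.47, [0.3981, 0.3531, 0.002])]
pin_1_seat [(0.44, [0.4117, 0.2838, 0.0621])]
fork_left [(0.79, [0.5673, 0.1775, 0.174]), (0.35, [0.4395, -0.0815, 0.0041])]
fork_right [(0.94, [0.5743, -0.0537, 0.1737])]
pin_1 [(0.5, [0.3935, 0.3532, 0.0062])]
pin_1_seat [(0.59, [0.6446, 0.3975, -0.0046]), (0.51, [0.4134, 0.2819, 0.0643]), (0.5, [0.5212, 0.4158, 0.0033])]
```

```bash
python3 -m pendant '[{"dr":[0,0,0],"dp":[0.03,0.05,-0.01],"fingers":-0.1},{"dr":[0,0,0],"dp":[0.06,0.11,-0.01],"fingers":-0.1},{"dr":[0,0,0],"dp":[0.09,0.17,0],"fingers":-0.1},{"dr":[0,0,0],"dp":[0.12,0.225,0],"fingers":-0.1},{"dr":[0,0,0],"dp":[0.13,0.24,0.03],"fingers":-0.1}]' 20
python3 -m pendant '[{"dr":[0,0,0],"dp":[0,0,0],"fingers":-0.1},{"dr":[0,0,0],"dp":[0,0,0],"fingers":-0.1}]'
cat >> h.py <<'E'
def reds(p,z,amin=60):
    f=p["frame"].astype(int); m=((f[...,2]>110)&(f[...,1]<70)&(f[...,0]<70)).astype(np.uint8)
    n,l,s,c=cv2.connectedComponentsWithStats(m)
    return [(plane(p,*c[i],z).round(4).tolist(),c[i].round(1).tolist(),s[i].tolist()) for i in range(1,n) if s[i,4]>amin]
E
python3 - <<'E'
from h import *
print(tool()[0])
p=capture("wrist"); cv2.imwrite("pics/w6.png",p["frame"])
for r in reds(p,.098): print(r)
for q in ["pin_1","pin_1_seat"]:
    print(q,[(round(d["score"],2),w(p,d["xyz"]).round(4).tolist()) for d in landmark_of(p,q)][:3])
c=cloud(p)
f=p["frame"].astype(int); m=((f[...,2]>110)&(f[...,1]<70)&(f[...,0]<70))&(p["range_z"]>0)
for y0,y1 in ((.25,.315),(.315,.40)):
    k=m&(c[...,1]>y0)&(c[...,1]<y1); print(np.percentile(c[k],[2,50,98],axis=0).round(4).tolist())
    kk=k&(c[...,2]>np.percentile(c[k][:,2],95)-.006); q=c[kk]; print(cv2.minEnclosingCircle(q[:,:2].astype(np.float32)),q[:,2].mean())
E
```

```text
time: 12.45
tool_pos: [0.4286, 0.3057, 0.2548]
tool_rot: [0.002, -0.003, 1.0, 0.002]
ft_force: [0.8, -0.4, -0.3]
finger_gap: 0.449
grasp_force: 0.0
time: 12.7
tool_pos: [0.4306, 0.2997, 0.2531]
tool_rot: [0.0, 0.001, 1.0, -0.0]
ft_force: [0.6, -0.1, -0.7]
finger_gap: 0.454
grasp_force: 0.0
[0.43062951 0.29968349 0.25305717]
([0.3912, 0.3492, 0.098], [362.0, 149.8], [351, 139, 24, 22, 387])
([0.4097, 0.2843, 0.098], [301.4, 167.1], [291, 157, 22, 22, 332])
([0.42, 0.583, 0.098], [574.1, 176.0], [548, 167, 45, 17, 135])
pin_1 [(0.83, [0.3943, 0.3509, 0.0029])]
pin_1_seat [(0.73, [0.4156, 0.2845, 0.0651])]
[[0.4024, 0.2744, 0.0769], [0.409, 0.2841, 0.1018], [0.4195, 0.2948, 0.1037]]
((0.41303545236587524, 0.2844608426094055), 0.011506925337016582) 0.10195734915762254
[[0.3821, 0.3384, 0.0798], [0.3908, 0.3486, 0.1019], [0.4003, 0.3605, 0.1036]]
((0.3934153616428375, 0.34987175464630127), 0.01200709119439125) 0.10196448114348194
```

View pics/w6.png

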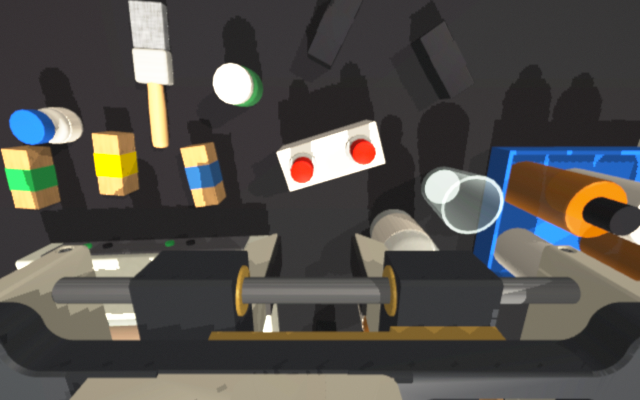

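Pin heads at (301,167) and (362,150) in the white rack. I'm going for the nearer one first.

```bash
python3 -m pendant '[{"dr":[0,0,0],"dp":[0.018,-0.0155,0.06],"fingers":-0.1},{"dr":[0,0,0],"dp":[0.018,-0.0155,0.11],"fingers":-0.1},{"dr":[0,0,0],"dp":[0.018,-0.0155,0.11],"fingers":-0.1},{"dr":[0,0,0],"dp":[0.018,-0.0155,0.11],"fingers":-0.1}]' 30
python3 -c "
from h import *
print(tool()[0],tool()[1].as_matrix().round(4).tolist()); go([.4125,.2843,.072])"
```

```text
time: 13.35
tool_pos: [0.4134, 0.2857, 0.1446]
tool_rot: [0.001, 0.001, 1.0, 0.001]
ft_force: [-0.3, 0.5, 0.4]
finger_gap: 0.452
grasp_force: 0.0
[0.413414   0.28571817 0.14461434] [[-1.0, 0.0011, 0.0021], [0.0011, 1.0, 0.0016], [-0.0021, 0.0016, -1.0]]
dp [ 0.0011 -0.0015  0.0726]
```

```bash
python3 -m pendant '[{"dr":[0,0,0],"dp":[0.001,-0.0015,0.04],"fingers":-0.1},{"dr":[0,0,0],"dp":[0.001,-0.0015,0.071],"fingers":-0.1},{"dr":[0,0,0],"dp":[0.001,-0.0015,0.071],"fingers":-0.1},{"dr":[0,0,0],"dp":[0.001,-0.0015,0.071],"fingers":-0.6},{"dr":[0,0,0],"dp":[0.001,-0.0015,0.071],"fingers":-0.9}]' 30
python3 -m pendant '[{"dr":[0,0,0],"dp":[0,0,0],"fingers":-0.9},{"dr":[0,0,0],"dp":[0,0,0],"fingers":-0.9},{"dr":[0,0,0],"dp":[0,0,0],"fingers":-0.9}]' 30
```

```text
time: 13.98
tool_pos: [0.4123, 0.2845, 0.0737]
tool_rot: [0.002, 0.0, 1.0, 0.001]
ft_force: [-0.3, -0.3, 1.5]
finger_gap: 0.281
grasp_force: 1.9
time: 14.35
tool_pos: [0.4123, 0.2845, 0.0737]
tool_rot: [0.002, 0.0, 1.0, 0.001]
ft_force: [-0.7, -0.0, 7.8]
finger_gap: 0.277
grasp_force: 30.0
```

```bash
python3 -m pendant '[{"dr":[0,0,0],"dp":[0,0,-0.04],"fingers":-0.9},{"dr":[0,0,0],"dp":[0,0,-0.08],"fingers":-0.9},{"dr":[0,0,0],"dp":[0,0,-0.14],"fingers":-0.9},{"dr":[0,0,0],"dp":[0,0,-0.2],"fingers":-0.9},{"dr":[0,0,0],"dp":[0,0,-0.2],"fingers":-0.9}]'
python3 -m pendant '[{"dr":[0,0,0],"dp":[-0.04,-0.03,0],"fingers":-0.9},{"dr":[0,0,0],"dp":[-0.08,-0.06,0],"fingers":-0.9},{"dr":[0,0,0],"dp":[-0.12,-0.09,0],"fingers":-0.9},{"dr":[0,0,0],"dp":[-0.152,-0.1085,0],"fingers":-0.9},{"dr":[0,0,0],"dp":[-0.152,-0.1085,0],"fingers":-0.9}]'
python3 -m pendant '[{"dr":[0,0,0],"dp":[0,0,0],"fingers":-0.9},{"dr":[0,0,0],"dp":[0,0,0],"fingers":-0.9}]'
python3 - <<'E'
from h import *
print(tool()[0],tool()[1].as_matrix().round(4).tolist()); go([.5643,.176,.265])
p=capture("wrist"); cv2.imwrite("pics/w7.png",p["frame"])
u=px(p,[.5643,.176,.171]); print(u,hole(p,*u,thr=140))
for q in ["pin_1","pin_1_seat","fork_left"]:
    print(q,[(round(d["score"],2),w(p,d["xyz"]).round(4).tolist()) for d in landmark_of(p,q)][:3])
E
```

```text
time: 14.98
tool_pos: [0.4134, 0.2858, 0.2777]
tool_rot: [0.005, 0.0, 1.0, 0.003]
ft_force: [0.5, 0.4, -1.1]
finger_gap: 0.276
grasp_force: 30.0
time: 15.6
tool_pos: [0.5644, 0.1715, 0.2701]
tool_rot: [-0.001, 0.003, 1.0, -0.001]
ft_force: [-0.5, 0.0, -1.2]
finger_gap: 0.275
grasp_force: 30.0
time: 15.85
tool_pos: [0.5615, 0.1762, 0.2715]
tool_rot: [-0.0, -0.001, 1.0, 0.0]
ft_force: [0.2, -0.1, -0.1]
finger_gap: 0.275
grasp_force: 30.0
[0.56147301 0.17620932 0.27150345] [[-1.0, -0.0021, -0.0009], [-0.0021, 1.0, 0.0002], [0.0009, 0.0002, -1.0]]
dp [-0.0028 -0.0002  0.0065]
[315 203] []
pin_1 [(0.67, [0.5618, 0.1769, 0.2038])]
pin_1_seat [(0.92, [0.5639, 0.1763, 0.2612]), (0.51, [0.391, 0.3501, 0.0656])]
fork_left [(0.74, [0.5627, 0.17, 0.1739]), (0.54, [0.4559, 0.4776, -0.003])]
```

View pics/w7.png

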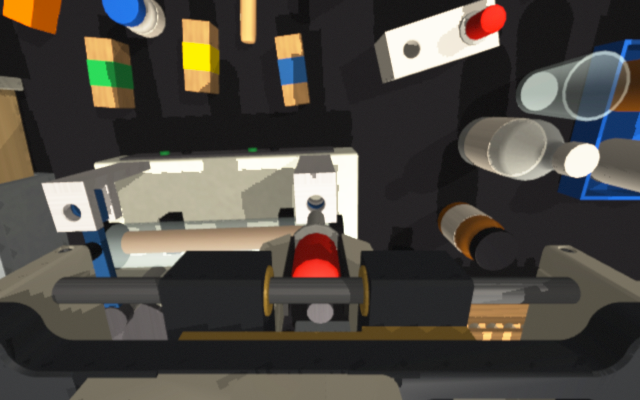

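```bash
python3 - <<'E'
from h import *
p=capture("wrist"); im=p["frame"]
for z in (.2015,.207): print(px(p,[.5615,.1762,z]))
print(px(p,[.5643,.176,.171]),tool()[0])
cv2.imwrite("pics/w7c.png",cv2.resize(im[165:255,265:370],(700,600),interpolation=cv2.INTER_CUBIC))
E
```

```text
[316 210]
[316 213]
[316 202] [0.56239907 0.1754632  0.27192208]
```

View pics/w7c.png

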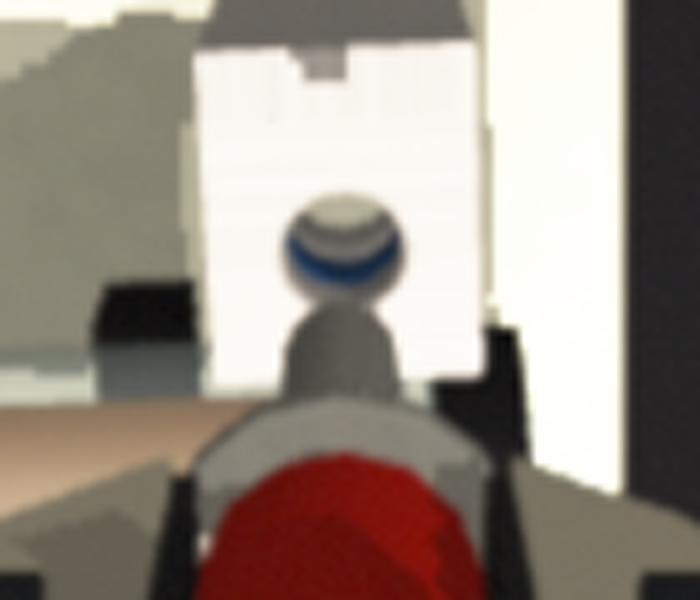

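```bash
python3 - <<'E'
from h import *
p=capture("wrist"); t=tool()[0]; print(t)
def pr(X):
    c=np.linalg.inv(p["extrinsics"])@np.r_[X,1]; q=p["mtx"]@np.array([c[0],-c[1],-c[2]]); return (q[:2]/q[2]).round(1)
for x0 in (t[0]-.002,t[0],t[0]+.002,t[0]+.004):
  for zs in (t[2]-.0103,):
    print(round(x0,4),zs.round(4),"collar",pr([x0-.017,t[1],zs+.004])[1],"headbot",pr([x0-.013,t[1],zs+.004])[1],"headtop",pr([x0-.013,t[1],zs+.038])[1],"shank50",[pr([x0-r,t[1],zs-.06+h])[1] for r,h in((0,0),(.003,0),(.005,0),(.007,.005),(.007,.01),(.007,.015))])
print("hole",pr([.5643,.176,.171]))
E
```

```text
[0.56250674 0.17533706 0.27191709]
0.5605 0.2616 collar 217.0 headbot 223.2 headtop 248.9 shank50 [np.float64(209.1), np.float64(205.6), np.float64(203.3), np.float64(202.9), np.float64(204.8), np.float64(206.8)]
0.5625 0.2616 collar 220.1 headbot 226.3 headtop 252.5 shank50 [np.float64(211.3), np.float64(207.9), np.float64(205.6), np.float64(205.2), np.float64(207.2), np.float64(209.3)]
0.5645 0.2616 collar 223.2 headbot 229.3 headtop 256.1 shank50 [np.float64(213.6), np.float64(210.2), np.float64(207.9), np.float64(207.6), np.float64(209.6), np.float64(211.7)]
0.5665 0.2616 collar 226.3 headbot 232.4 headtop 259.7 shank50 [np.float64(215.9), np.float64(212.5), np.float64(210.2), np.float64(209.9), np.float64(212.0), np.float64(214.1)]
hole [316.1 202.2]
```

```bash
python3 -m pendant '[{"dr":[0,0,0],"dp":[0.0018,0,0],"fingers":-0.9},{"dr":[0,0,0],"dp":[0.0018,0,0.018],"fingers":-0.9},{"dr":[0,0,0],"dp":[0.0018,0,0.026],"fingers":-0.9},{"dr":[0,0,0],"dp":[0.0018,0,0.026],"fingers":-0.9}]'
python3 - <<'E'
from h import *
print(tool()[0])
p=capture("wrist"); im=p["frame"]
cv2.imwrite("pics/w8c.png",cv2.resize(im[165:255,265:370],(560,480),interpolation=cv2.INTER_CUBIC))
E
```

```text
time: 16.65
tool_pos: [0.56, 0.1746, 0.2441]
tool_rot: [-0.001, 0.0, 1.0, -0.0]
ft_force: [-0.1, -0.3, -0.8]
finger_gap: 0.274
grasp_force: 30.0
[0.56004371 0.1745635  0.24410076]
```

View pics/w8c.png

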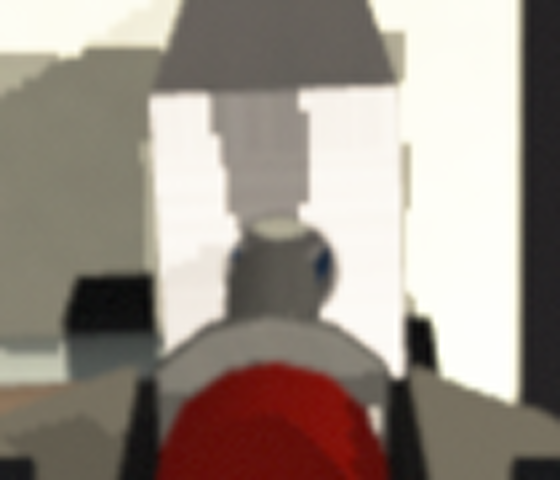

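Foot right at the hole: it's centred in x and about 1 mm too far to −y. I'll correct that and descend gently.

```bash
python3 -m pendant '[{"dr":[0,0,0],"dp":[0,0.001,0],"fingers":-0.9},{"dr":[0,0,0],"dp":[0,0.001,0.006],"fingers":-0.9},{"dr":[0,0,0],"dp":[0,0.001,0.012],"fingers":-0.9},{"dr":[0,0,0],"dp":[0,0.001,0.012],"fingers":-0.9}]'
python3 -m pendant '[{"dr":[0,0,0],"dp":[0,0,0.006],"fingers":-0.9},{"dr":[0,0,0],"dp":[0,0,0.012],"fingers":-0.9},{"dr":[0,0,0],"dp":[0,0,0.012],"fingers":-0.9}]'
```

```text
time: 17.2
tool_pos: [0.5604, 0.1758, 0.2329]
tool_rot: [-0.001, 0.0, 1.0, -0.0]
ft_force: [-0.1, -0.1, -0.3]
finger_gap: 0.278
grasp_force: 30.0
time: 17.58
tool_pos: [0.5606, 0.1758, 0.221]
tool_rot: [-0.001, 0.0, 1.0, -0.0]
ft_force: [0.6, -0.6, -1.1]
finger_gap: 0.277
grasp_force: 30.0
```

```bash
python3 -m pendant '[{"dr":[0,0,0],"dp":[0,0,0.007],"fingers":-0.9},{"dr":[0,0,0],"dp":[0,0,0.014],"fingers":-0.9},{"dr":[0,0,0],"dp":[0,0,0.014],"fingers":-0.9}]'
python3 -m pendant '[{"dr":[0,0,0],"dp":[0,0,0.007],"fingers":-0.9},{"dr":[0,0,0],"dp":[0,0,0.014],"fingers":-0.9},{"dr":[0,0,0],"dp":[0,0,0.014],"fingers":-0.9}]'
python3 -m pendant '[{"dr":[0,0,0],"dp":[0,0,0.005],"fingers":-0.9},{"dr":[0,0,0],"dp":[0,0,0.01],"fingers":-0.9},{"dr":[0,0,0],"dp":[0,0,0.01],"fingers":-0.9}]'
```

```text
time: 17.95
tool_pos: [0.5606, 0.1758, 0.2069]
tool_rot: [-0.001, 0.0, 1.0, -0.0]
ft_force: [-0.0, -0.3, -1.4]
finger_gap: 0.276
grasp_force: 30.0
time: 18.32
tool_pos: [0.5606, 0.1758, 0.1929]
tool_rot: [-0.001, -0.0, 1.0, -0.0]
ft_force: [0.2, -0.5, -1.2]
finger_gap: 0.278
grasp_force: 30.0
time: 18.7
tool_pos: [0.5606, 0.1758, 0.1832]
tool_rot: [-0.0, 0.0, 1.0, -0.0]
ft_force: [0.2, 0.2, -0.3]
finger_gap: 0.276
grasp_force: 30.0
```

Another few mm until the collar makes contact.

```bash
python3 -m pendant '[{"dr":[0,0,0],"dp":[0,0,0.002],"fingers":-0.9},{"dr":[0,0,0],"dp":[0,0,0.002],"fingers":-0.9}]'
python3 -m pendant '[{"dr":[0,0,0],"dp":[0,0,0.002],"fingers":-0.9},{"dr":[0,0,0],"dp":[0,0,0.002],"fingers":-0.9}]'
```

```text
time: 18.95
tool_pos: [0.5609, 0.176, 0.1817]
tool_rot: [-0.0, 0.0, 1.0, -0.0]
ft_force: [-0.3, -0.0, -1.4]
finger_gap: 0.274
grasp_force: 30.0
time: 19.2
tool_pos: [0.5611, 0.1761, 0.1808]
tool_rot: [0.0, 0.0, 1.0, 0.0]
ft_force: [-1.6, -0.9, 5.2]
finger_gap: 0.274
grasp_force: 30.0
```

```bash
python3 -m pendant '[{"dr":[0,0,0],"dp":[0,0,0.002],"fingers":-0.9},{"dr":[0,0,0],"dp":[0,0,0.002],"fingers":-0.9}]'
python3 -m pendant '[{"dr":[0,0,0],"dp":[0,0,-0.002],"fingers":-0.1},{"dr":[0,0,0],"dp":[0,0,-0.002],"fingers":-0.1},{"dr":[0,0,0],"dp":[0,0,-0.002],"fingers":-0.1},{"dr":[0,0,0],"dp":[0,0,-0.06],"fingers":-0.1},{"dr":[0,0,0],"dp":[0,0,-0.1],"fingers":-0.1}]'
python3 -m pendant '[{"dr":[0,0,0],"dp":[0.04,0.035,0],"fingers":-0.1},{"dr":[0,0,0],"dp":[0.08,0.07,0],"fingers":-0.1},{"dr":[0,0,0],"dp":[0.12,0.11,0],"fingers":-0.1},{"dr":[0,0,0],"dp":[0.15,0.15,0.02],"fingers":-0.1},{"dr":[0,0,0],"dp":[0.15,0.165,0.04],"fingers":-0.1}]'
python3 -m pendant '[{"dr":[0,0,0],"dp":[0,0,0],"fingers":-0.1},{"dr":[0,0,0],"dp":[0,0,0],"fingers":-0.1}]'
python3 - <<'E'
from h import *
print(tool()[0])
p=capture("wrist"); 
for r in reds(p,.102): print(r)
c=cloud(p)
f=p["frame"].astype(int); m=((f[...,2]>110)&(f[...,1]<70)&(f[...,0]<70))&(p["range_z"]>0)
k=m&(abs(c[...,1]-.35)<.03)&(abs(c[...,0]-.393)<.03); kk=k&(c[...,2]>.095); print(cv2.minEnclosingCircle(c[kk][:,:2].astype(np.float32)),c[kk][:,2].mean())
p=capture("top"); s=capture("scene")
for P in (p,s):
  for q in ["pin_1_seat"]:
    print(q,[(round(d["score"],2),w(P,d["xyz"]).round(4).tolist()) for d in landmark_of(P,q)][:4])
go([.3932,.3498,.150])
E
```

```text
time: 19.45
tool_pos: [0.5612, 0.1761, 0.1807]
tool_rot: [0.001, 0.0, 1.0, -0.0]
ft_force: [-6.4, -3.5, 17.4]
finger_gap: 0.274
grasp_force: 30.0
time: 20.08
tool_pos: [0.5612, 0.1762, 0.2792]
tool_rot: [0.0, -0.0, 1.0, 0.0]
ft_force: [0.6, -1.1, 0.3]
finger_gap: 0.453
grasp_force: 0.0
time: 20.7
tool_pos: [0.4077, 0.3445, 0.2377]
tool_rot: [-0.0, -0.003, 1.0, 0.001]
ft_force: [0.7, -0.9, -0.1]
finger_gap: 0.451
grasp_force: 0.0
time: 20.95
tool_pos: [0.4117, 0.3401, 0.2379]
tool_rot: [-0.0, 0.001, 1.0, -0.0]
ft_force: [0.1, -0.3, 0.8]
finger_gap: 0.45
grasp_force: 0.0
[0.41173163 0.34010692 0.23794644]
([0.3883, 0.3502, 0.102], [325.4, 168.2], [316, 158, 21, 22, 353])
([0.4193, 0.5811, 0.102], [544.6, 196.9], [523, 186, 40, 21, 140])
((0.3925071060657501, 0.35092276334762573), 0.011685132049024105) 0.10181733916925474
pin_1_seat [(0.6, [0.5648, 0.1748, 0.1706])]
pin_1_seat [(0.64, [0.5624, 0.1762, 0.1683]), (0.63, [0.4598, 0.4802, -0.0019]), (0.53, [0.5722, -0.0547, 0.1635]), (0.24, [0.6053, 0.1732, 0.17])]
dp [0.0187 0.0093 0.0883]
```

Pin 1 seated (seat z ≈ 0.171). Now the second pin.

```bash
python3 -m pendant '[{"dr":[0,0,0],"dp":[0.016,0.01,0.04],"fingers":-0.1},{"dr":[0,0,0],"dp":[0.016,0.01,0.088],"fingers":-0.1},{"dr":[0,0,0],"dp":[0.016,0.01,0.088],"fingers":-0.1},{"dr":[0,0,0],"dp":[0.016,0.01,0.088],"fingers":-0.1}]'
python3 -c "
from h import *
print(tool()[0]); go([.3955,.350,.073])"
```

```text
time: 21.7
tool_pos: [0.396, 0.3515, 0.1512]
tool_rot: [0.001, 0.0, 1.0, 0.001]
ft_force: [0.7, 0.6, -0.0]
finger_gap: 0.447
grasp_force: 0.0
[0.3959587  0.35153849 0.15121782]
dp [ 0.0006 -0.0016  0.0782]
```

```bash
python3 -m pendant '[{"dr":[0,0,0],"dp":[0,-0.001,0.04],"fingers":-0.1},{"dr":[0,0,0],"dp":[0,-0.001,0.078],"fingers":-0.1},{"dr":[0,0,0],"dp":[0,-0.001,0.078],"fingers":-0.1},{"dr":[0,0,0],"dp":[0,-0.001,0.078],"fingers":-0.6},{"dr":[0,0,0],"dp":[0,-0.001,0.078],"fingers":-0.9}]' 30
python3 -m pendant '[{"dr":[0,0,0],"dp":[0,0,0],"fingers":-0.9},{"dr":[0,0,0],"dp":[0,0,0],"fingers":-0.9},{"dr":[0,0,0],"dp":[0,0,0],"fingers":-0.9}]' 30
python3 -m pendant '[{"dr":[0,0,0],"dp":[0,0,-0.04],"fingers":-0.9},{"dr":[0,0,0],"dp":[0,0,-0.08],"fingers":-0.9},{"dr":[0,0,0],"dp":[0,0,-0.14],"fingers":-0.9},{"dr":[0,0,0],"dp":[0,0,-0.2],"fingers":-0.9},{"dr":[0,0,0],"dp":[0,0,-0.23],"fingers":-0.9}]'
python3 -m pendant '[{"dr":[0,0,0],"dp":[-0.03,-0.05,0],"fingers":-0.9},{"dr":[0,0,0],"dp":[-0.06,-0.1,0],"fingers":-0.9},{"dr":[0,0,0],"dp":[-0.09,-0.15,0],"fingers":-0.9},{"dr":[0,0,0],"dp":[-0.12,-0.2,0],"fingers":-0.9},{"dr":[0,0,0],"dp":[-0.13,-0.25,0],"fingers":-0.9}]'
python3 -c "
from h import *
print(tool()[0]); go([.571,-.0532,.271])"
```

```text
time: 22.32
tool_pos: [0.3964, 0.3513, 0.074]
tool_rot: [0.002, 0.0, 1.0, 0.001]
ft_force: [0.4, -1.3, 1.6]
finger_gap: 0.277
grasp_force: 1.9
time: 22.7
tool_pos: [0.3964, 0.3513, 0.074]
tool_rot: [0.002, 0.0, 1.0, 0.001]
ft_force: [-0.4, -1.8, 7.9]
finger_gap: 0.277
grasp_force: 30.0
time: 23.32
tool_pos: [0.3957, 0.3512, 0.3064]
tool_rot: [0.003, -0.0, 1.0, 0.002]
ft_force: [-0.5, 0.2, -1.0]
finger_gap: 0.277
grasp_force: 30.0
time: 23.95
tool_pos: [0.5262, 0.0979, 0.3024]
tool_rot: [0.001, 0.0, 1.0, 0.0]
ft_force: [-0.6, -0.6, -1.2]
finger_gap: 0.275
grasp_force: 30.0
[0.52618286 0.09790245 0.30244716]
dp [-0.0449 -0.1511  0.0315]
```

```bash
python3 -m pendant '[{"dr":[0,0,0],"dp":[-0.02,-0.06,0],"fingers":-0.9},{"dr":[0,0,0],"dp":[-0.04,-0.11,0],"fingers":-0.9},{"dr":[0,0,0],"dp":[-0.045,-0.151,0.02],"fingers":-0.9},{"dr":[0,0,0],"dp":[-0.045,-0.151,0.05],"fingers":-0.9},{"dr":[0,0,0],"dp":[-0.045,-0.151,0.05],"fingers":-0.9}]'
python3 -m pendant '[{"dr":[0,0,0],"dp":[0,0,0],"fingers":-0.9},{"dr":[0,0,0],"dp":[0,0,0],"fingers":-0.9}]'
python3 - <<'E'
from h import *
p=capture("wrist"); im=p["frame"]; t=tool()[0]; print(t,px(p,[.5732,-.0532,.171]))
for q in ["pin_1","pin_1_seat","fork_right"]:
    print(q,[(round(d["score"],2),w(p,d["xyz"]).round(4).tolist()) for d in landmark_of(p,q)][:3])
cv2.imwrite("pics/w9c.png",cv2.resize(im[165:255,265:370],(700,600),interpolation=cv2.INTER_CUBIC))
E
```

```text
time: 24.58
tool_pos: [0.5679, -0.0512, 0.25]
tool_rot: [-0.002, 0.0, 1.0, 0.0]
ft_force: [0.3, 0.4, -1.9]
finger_gap: 0.278
grasp_force: 30.0
time: 24.82
tool_pos: [0.5708, -0.0501, 0.2535]
tool_rot: [0.001, -0.001, 1.0, 0.0]
ft_force: [-0.1, -0.5, -1.1]
finger_gap: 0.275
grasp_force: 30.0
[ 0.57073763 -0.05022001  0.25328084] [312 209]
pin_1 [(0.73, [0.5735, -0.0506, 0.1744]), (0.67, [0.5687, -0.0495, 0.1812]), (0.66, [0.3718, -0.0421, -0.0006])]
pin_1_seat [(0.94, [0.561, 0.1749, 0.1684])]
fork_right [(0.95, [0.5732, -0.0526, 0.1733])]
```

View pics/w9c.png

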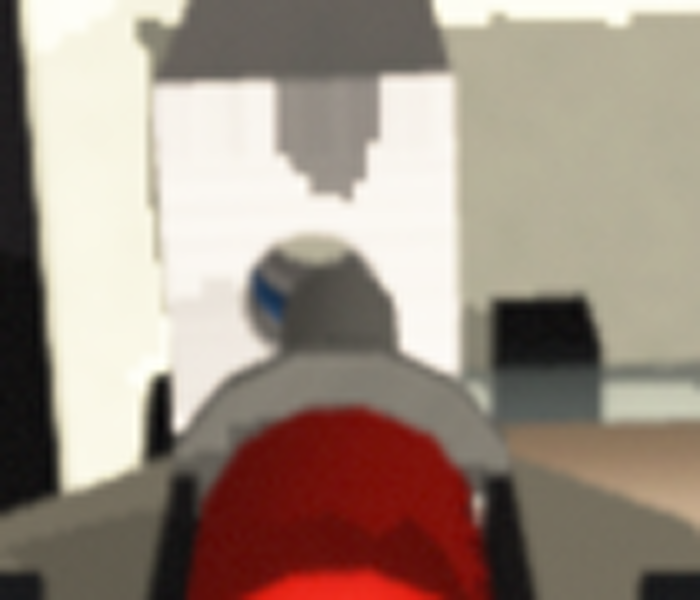

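```bash
python3 -m pendant '[{"dr":[0,0,0],"dp":[-0.0015,-0.0033,0],"fingers":-0.9},{"dr":[0,0,0],"dp":[-0.0015,-0.0033,0.007],"fingers":-0.9},{"dr":[0,0,0],"dp":[-0.0015,-0.0033,0.007],"fingers":-0.9}]'
python3 - <<'E'
from h import *
p=capture("wrist"); im=p["frame"]; t=tool()[0]; print(t,px(p,[.5732,-.0532,.171]))
cv2.imwrite("pics/w10c.png",cv2.resize(im[165:255,265:370],(560,480),interpolation=cv2.INTER_CUBIC))
E
```

```text
time: 25.4
tool_pos: [0.5707, -0.0544, 0.2437]
tool_rot: [-0.001, 0.0, 1.0, 0.0]
ft_force: [-0.5, 0.0, -1.5]
finger_gap: 0.277
grasp_force: 30.0
[ 0.5709396  -0.05431717  0.24401776] [317 213]
```

View pics/w10c.png

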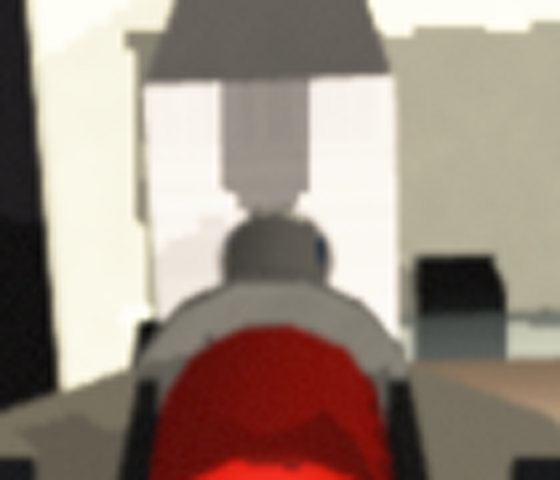

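```bash
python3 -m pendant '[{"dr":[0,0,0],"dp":[-0.001,0.0006,0],"fingers":-0.9},{"dr":[0,0,0],"dp":[-0.001,0.0006,0.005],"fingers":-0.9},{"dr":[0,0,0],"dp":[-0.001,0.0006,0.01],"fingers":-0.9},{"dr":[0,0,0],"dp":[-0.001,0.0006,0.01],"fingers":-0.9}]'
python3 -m pendant '[{"dr":[0,0,0],"dp":[0,0,0.005],"fingers":-0.9},{"dr":[0,0,0],"dp":[0,0,0.01],"fingers":-0.9},{"dr":[0,0,0],"dp":[0,0,0.01],"fingers":-0.9}]'
```

```text
time: 25.95
tool_pos: [0.5725, -0.0537, 0.2343]
tool_rot: [0.0, 0.0, 1.0, 0.0]
ft_force: [0.9, 0.2, 0.1]
finger_gap: 0.278
grasp_force: 30.0
time: 26.32
tool_pos: [0.5728, -0.0537, 0.2244]
tool_rot: [0.0, 0.0, 1.0, 0.0]
ft_force: [3.7, -0.2, -4.3]
finger_gap: 0.276
grasp_force: 30.0
```

```bash
python3 -m pendant '[{"dr":[0,0,0],"dp":[-0.0008,0,0],"fingers":-0.9},{"dr":[0,0,0],"dp":[-0.0008,0,0.008],"fingers":-0.9},{"dr":[0,0,0],"dp":[-0.0008,0,0.008],"fingers":-0.9}]'
python3 -m pendant '[{"dr":[0,0,0],"dp":[0,0,0.008],"fingers":-0.9},{"dr":[0,0,0],"dp":[0,0,0.014],"fingers":-0.9},{"dr":[0,0,0],"dp":[0,0,0.014],"fingers":-0.9}]'
```

```text
time: 26.7
tool_pos: [0.5731, -0.0537, 0.216]
tool_rot: [-0.0, 0.0, 1.0, 0.0]
ft_force: [3.7, 0.2, -2.3]
finger_gap: 0.276
grasp_force: 30.0
time: 27.08
tool_pos: [0.5732, -0.0537, 0.202]
tool_rot: [-0.0, 0.0, 1.0, 0.0]
ft_force: [4.4, 0.1, -4.2]
finger_gap: 0.28
grasp_force: 30.0
```

```bash
python3 -m pendant '[{"dr":[0,0,0],"dp":[-0.001,0,0],"fingers":-0.9},{"dr":[0,0,0],"dp":[-0.001,0,0.008],"fingers":-0.9},{"dr":[0,0,0],"dp":[-0.001,0,0.015],"fingers":-0.9},{"dr":[0,0,0],"dp":[-0.001,0,0.015],"fingers":-0.9}]'
python3 -m pendant '[{"dr":[0,0,0],"dp":[0,0,0.003],"fingers":-0.9},{"dr":[0,0,0],"dp":[0,0,0.005],"fingers":-0.9},{"dr":[0,0,0],"dp":[0,0,0.005],"fingers":-0.9}]'
python3 -m pendant '[{"dr":[0,0,0],"dp":[0,0,0.002],"fingers":-0.9},{"dr":[0,0,0],"dp":[0,0,0.002],"fingers":-0.9}]'
```

```text
time: 27.58
tool_pos: [0.5737, -0.0537, 0.1868]
tool_rot: [-0.001, 0.0, 1.0, 0.0]
ft_force: [2.0, 0.1, -2.8]
finger_gap: 0.276
grasp_force: 30.0
time: 27.95
tool_pos: [0.5739, -0.0537, 0.1825]
tool_rot: [-0.0, 0.0, 1.0, 0.0]
ft_force: [1.2, -0.8, -1.3]
finger_gap: 0.272
grasp_force: 30.0
time: 28.2
tool_pos: [0.574, -0.0538, 0.181]
tool_rot: [-0.0, 0.0, 1.0, -0.0]
ft_force: [-0.2, -0.4, 2.2]
finger_gap: 0.276
grasp_force: 30.0
```

```bash
python3 -m pendant '[{"dr":[0,0,0],"dp":[0,0,0.0025],"fingers":-0.9},{"dr":[0,0,0],"dp":[0,0,0.0025],"fingers":-0.9}]'
python3 -m pendant '[{"dr":[0,0,0],"dp":[0,0,-0.002],"fingers":-0.1},{"dr":[0,0,0],"dp":[0,0,-0.002],"fingers":-0.1},{"dr":[0,0,0],"dp":[0,0,-0.002],"fingers":-0.1},{"dr":[0,0,0],"dp":[0,0,-0.06],"fingers":-0.1},{"dr":[0,0,0],"dp":[0,0,-0.11],"fingers":-0.1}]'
python3 -m pendant '[{"dr":[0,0,0],"dp":[0.05,0.02,0],"fingers":0.2},{"dr":[0,0,0],"dp":[0.1,0.05,0],"fingers":0.2},{"dr":[0,0,0],"dp":[0.14,0.084,0],"fingers":0.2},{"dr":[0,0,0],"dp":[0.14,0.084,0],"fingers":0.2},{"dr":[0,0,0],"dp":[0.14,0.084,0],"fingers":0.2}]'
python3 - <<'E'
from h import *
p=capture("wrist"); im=p["frame"]; cv2.imwrite("pics/w11.png",im); t=tool()[0]; print(t)
for q in ["carton_1","stub_jar"]: print([(round(d["score"],2),w(p,d["xyz"]).round(4).tolist(),px(p,w(p,d["xyz"])).tolist()) for d in landmark_of(p,q)])
c=cloud(p)
m=(c[...,2]>.030)&(c[...,2]<.042)&(abs(c[...,0]-.43)<.09)&(c[...,1]>-.16)&(c[...,1]<.21)&(p["range_z"]>0)
n,l,s,cc=cv2.connectedComponentsWithStats(cv2.erode(m.astype(np.uint8),np.ones((2,2))))
for i in range(1,n):
    if s[i,4]>300:
        q=c[(l==i)]; r=cv2.minAreaRect((q[:,:2]*1000).astype(np.float32)); print(np.round(r[0],1),np.round(r[1],1),round(r[2],1),q[:,2].mean().round(4),im[l==i].mean(0).round())
P=capture("top")
for q in ["pin_1_seat","pin_1","drawer_floor","cabinet","cabinet_drawer0_handle"]: print(q,[(round(d["score"],2),w(P,d["xyz"]).round(4).tolist()) for d in landmark_of(P,q)][:3])
E
```

```text
time: 28.45
tool_pos: [0.5741, -0.0538, 0.1809]
tool_rot: [0.0, 0.0, 1.0, -0.0]
ft_force: [-6.9, -0.6, 18.7]
finger_gap: 0.276
grasp_force: 30.0
time: 29.08
tool_pos: [0.5739, -0.0536, 0.2888]
tool_rot: [-0.001, 0.0, 1.0, 0.0]
ft_force: [1.1, -0.3, -0.5]
finger_gap: 0.449
grasp_force: 0.0
time: 29.7
tool_pos: [0.4347, 0.03, 0.2884]
tool_rot: [0.0, -0.0, 1.0, -0.0]
ft_force: [0.8, 0.4, 1.4]
finger_gap: 0.599
grasp_force: 0.0
[0.43499394 0.02962468 0.28826361]
[(0.85, [0.2942, 0.458, 0.0039], [624, 64]), (0.73, [0.4389, -0.0939, -0.0007], [236, 167]), (0.71, [0.4332, 0.147, 0.0009], [392, 163]), (0.61, [0.3432, -0.1612, 0.0019], [183, 101]), (0.58, [0.4144, 0.0319, -0.0002], [317, 151])]
[(0.58, [0.3691, -0.0436, 0.0001], [266, 120])]
[419.8  29.9] [30.9 78.7] 84.5 0.0364 [ 72. 220. 247.]
[435.  146.5] [79.  32.5] 8.5 0.0364 [125. 147. 154.]
[438.8 -89.7] [31.6 79.3] 85.8 0.0363 [104. 198. 165.]
pin_1_seat [(0.72, [0.561, 0.1821, 0.1092]), (0.53, [0.5624, 0.1745, 0.174])]
pin_1 [(0.69, [0.6371, 0.0646, 0.1072]), (0.64, [0.5754, -0.054, 0.1138]), (0.48, [0.5658, 0.1803, 0.109])]
drawer_floor [(0.59, [0.5411, -0.3521, 0.0239]), (0.38, [0.5648, 0.1759, 0.1751])]
cabinet [(0.7, [0.6594, -0.3583, 0.004]), (0.26, [0.5614, 0.1736, 0.1708])]
cabinet_drawer0_handle [(0.77, [0.4002, -0.3404, 0.0599]), (0.72, [0.5654, 0.1746, 0.1749])]
```

View pics/w11.png

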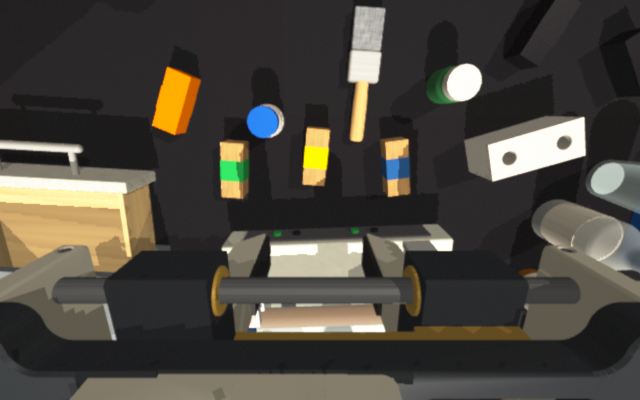

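Both pins are home; the networks also see the collars at fork height. The cartons are yellow (316,157), blue (397,167) and green (234,170). The orange look-alike at (176,100) and the black ones top right I'll leave alone. Green first.

```bash
python3 -m pendant '[{"dr":[0,0,0.6],"dp":[-0.004,-0.06,0.06],"fingers":0.2},{"dr":[0,0,0.6],"dp":[-0.005,-0.12,0.12],"fingers":0.2},{"dr":[0,0,0.6],"dp":[-0.005,-0.12,0.18],"fingers":0.2},{"dr":[0,0,0.6],"dp":[-0.005,-0.12,0.18],"fingers":0.2},{"dr":[0,0,0.6],"dp":[-0.005,-0.12,0.18],"fingers":0.2}]' 20
cat >> h.py <<'E'
def cartons(p):
    c=cloud(p); im=p["frame"]
    m=(c[...,2]>.030)&(c[...,2]<.042)&(abs(c[...,0]-.43)<.10)&(c[...,1]>-.16)&(c[...,1]<.24)&(p["range_z"]>0)
    n,l,s,cc=cv2.connectedComponentsWithStats(cv2.erode(m.astype(np.uint8),np.ones((2,2))))
    for i in range(1,n):
        if s[i,4]>200:
            q=c[l==i]; r=cv2.minAreaRect((q[:,:2]*1000).astype(np.float32)); print(np.round(r[0],1),np.round(r[1],1),round(r[2],1),im[l==i].mean(0).round())
E
python3 -c "
from h import *
print(tool()[0],tool()[1].as_matrix().round(3).tolist()); cartons(capture('wrist')); go([.44,-.090,.013])"
```

```text
time: 30.78
tool_pos: [0.4369, -0.0901, 0.106]
tool_rot: [-0.003, 0.043, 0.999, 0.0]
ft_force: [-0.3, 0.9, 0.9]
finger_gap: 0.595
grasp_force: 0.0
[ 0.43689903 -0.09014919  0.10604323] [[-0.996, 0.086, -0.006], [0.086, 0.996, 0.001], [0.006, 0.001, -1.0]]
[ 353.1 -150.2] [19.1 45. ] 89.6 [  0. 147. 242.]
[419.6  29. ] [33.6 79.4] 85.6 [ 78. 225. 244.]
[434.9 146.3] [81.  35.3] 7.1 [128. 150. 152.]
[438.  -90.4] [31.4 79.8] 86.2 [123. 218. 181.]
dp [-0.0017 -0.0004  0.0947]
```

```bash
python3 -m pendant '[{"dr":[0,0,0],"dp":[-0.001,0,0.05],"fingers":0.2},{"dr":[0,0,0],"dp":[-0.001,0,0.093],"fingers":0.2},{"dr":[0,0,0],"dp":[-0.001,0,0.093],"fingers":0.2},{"dr":[0,0,0],"dp":[-0.001,0,0.093],"fingers":-0.4},{"dr":[0,0,0],"dp":[-0.001,0,0.093],"fingers":-0.6}]' 20
python3 -m pendant '[{"dr":[0,0,0],"dp":[0,0,0],"fingers":-0.6},{"dr":[0,0,0],"dp":[0,0,0],"fingers":-0.6},{"dr":[0,0,0],"dp":[0,0,-0.06],"fingers":-0.6},{"dr":[0,0,0],"dp":[0,0,-0.12],"fingers":-0.6},{"dr":[0,0,0],"dp":[0,0,-0.18],"fingers":-0.6}]' 20
python3 -c "
from h import *
go([.504,-.414,.18])"
```

```text
time: 31.45
tool_pos: [0.4424, -0.0899, 0.0175]
tool_rot: [0.002, 0.042, 0.999, -0.0]
ft_force: [-0.0, -0.4, 0.8]
finger_gap: 0.429
grasp_force: 0.0
time: 32.08
tool_pos: [0.4398, -0.0897, 0.1976]
tool_rot: [0.0, 0.042, 0.999, 0.0]
ft_force: [1.9, 0.1, -1.2]
finger_gap: 0.347
grasp_force: 20.0
dp [-0.0911 -0.3178  0.0177]
```

```bash
python3 -m pendant '[{"dr":[0,0,0],"dp":[-0.01,-0.06,0],"fingers":-0.6},{"dr":[0,0,0],"dp":[-0.03,-0.115,0],"fingers":-0.6},{"dr":[0,0,0],"dp":[-0.05,-0.17,0],"fingers":-0.6},{"dr":[0,0,0],"dp":[-0.07,-0.22,0],"fingers":-0.6},{"dr":[0,0,0],"dp":[-0.09,-0.275,0],"fingers":-0.6}]'
python3 -m pendant '[{"dr":[0,0,0],"dp":[0,-0.042,0],"fingers":-0.6},{"dr":[0,0,0],"dp":[0,-0.042,0],"fingers":-0.6},{"dr":[0,0,0],"dp":[0,-0.042,0],"fingers":-0.6}]'
python3 - <<'E'
from h import *
p=capture("wrist"); im=p["frame"]; cv2.imwrite("pics/w12.png",im); t=tool()[0]; print(t,tool()[1].as_matrix().round(3).tolist())
for q in ["drawer_floor","cabinet","cabinet_drawer0_handle"]: print(q,[(round(d["score"],2),w(p,d["xyz"]).round(4).tolist()) for d in landmark_of(p,q)][:2])
c=cloud(p)
for y0 in np.arange(-.48,-.2,.02):
    print(round(y0,2),[int(1000*np.median(np.append(c[...,2][(abs(c[...,0]-x0)<.005)&(abs(c[...,1]-y0)<.005)],np.nan)[:-1])) if ((abs(c[...,0]-x0)<.005)&(abs(c[...,1]-y0)<.005)).any() else -1 for x0 in np.arange(.39,.58,.01)])
E
```

```text
time: 32.7
tool_pos: [0.5073, -0.3725, 0.196]
tool_rot: [0.0, 0.042, 0.999, 0.0]
ft_force: [1.4, 0.0, -0.6]
finger_gap: 0.348
grasp_force: 20.0
time: 33.08
tool_pos: [0.5032, -0.4124, 0.1953]
tool_rot: [-0.0, 0.042, 0.999, 0.001]
ft_force: [-0.2, 0.3, -0.8]
finger_gap: 0.345
grasp_force: 20.0
[ 0.50367853 -0.4115689   0.19538631] [[-0.997, 0.082, 0.0], [0.082, 0.997, 0.001], [-0.0, 0.001, -1.0]]
drawer_floor [(0.83, [0.5377, -0.352, 0.0282])]
cabinet []
cabinet_drawer0_handle [(0.58, [0.3977, -0.336, 0.0596])]
-0.48 [0, 0, 0, 0, 0, 86, 0, 297, 297, 303, 0, 0, 1, -1, -1, -1, -1, 49, -1]
-0.46 [0, 0, 0, 0, 87, 87, 77, 77, 298, 303, 53, 47, 45, 40, 37, 33, 22, 22, 21]
-0.44 [0, 0, 0, 0, 86, 87, 78, 276, 284, 300, 212, 22, -1, -1, -1, -1, -1, -1, -1]
-0.42 [0, 0, 0, 0, 85, 87, 78, 208, 275, 300, 214, 214, 214, -1, 214, 214, -1, -1, -1]
-0.4 [66, 65, 0, 0, 65, 87, 78, 206, 215, 299, 214, 214, 215, 243, 214, 213, -1, -1, -1]
-0.38 [66, 66, 0, 0, 1, 87, 78, 22, 281, 296, 303, 113, 21, 22, 22, 22, 22, 22, 22]
-0.36 [65, 66, 0, 0, 0, 87, 79, 22, 275, 299, 303, 22, 22, 22, 22, 22, 22, 22, 22]
-0.34 [1, 66, 0, 0, 0, 87, 86, 22, 297, 298, 303, 22, 22, 22, 22, 22, 22, 22, 22]
-0.32 [0, 67, 0, 0, 0, 87, 87, 77, 272, 22, 22, 22, 22, 22, 22, 22, 22, 22, 22]
-0.3 [0, 67, 1, 0, 0, 87, 87, 78, 22, 22, 22, 22, 22, 22, 22, 22, 22, 22, 22]
-0.28 [0, 66, 1, 0, 0, 87, 87, 78, 22, 22, 22, 22, 22, 22, 22, 21, 22, 22, 22]
-0.26 [0, -1, 0, 0, 0, 87, 87, 78, 22, 22, 22, 22, 22, 22, 22, 22, 22, 22, 92]
-0.24 [0, 0, 0, 0, 0, 83, 87, 78, 22, 22, 22, 22, 22, 22, 40, 46, 48, 48, 62]
-0.22 [0, 0, 0, 0, 0, 49, 87, 87, 77, -1, -1, -1, -1, -1, -1, -1, -1, -1, 85]
```

View pics/w12.png

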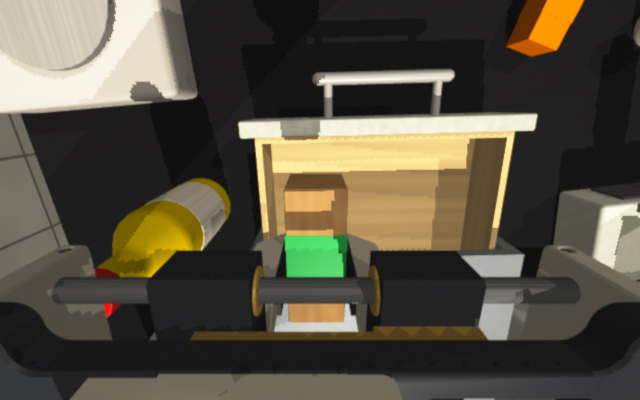

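Green carton is over the drawer; the cleaner bottle is at left (170,230), so I'll stay clear of it. Lowering and releasing.

```bash
python3 -m pendant '[{"dr":[0,0,0],"dp":[-0.0035,0.007,0.05],"fingers":-0.6},{"dr":[0,0,0],"dp":[-0.0035,0.007,0.1],"fingers":-0.6},{"dr":[0,0,0],"dp":[-0.0035,0.007,0.135],"fingers":-0.6},{"dr":[0,0,0],"dp":[-0.0035,0.007,0.15],"fingers":-0.6},{"dr":[0,0,0],"dp":[-0.0035,0.007,0.15],"fingers":-0.6}]'
python3 -m pendant '[{"dr":[0,0,0],"dp":[0,0,0.002],"fingers":-0.2},{"dr":[0,0,0],"dp":[0,0,0.002],"fingers":-0.2},{"dr":[0,0,0],"dp":[0,0,0.002],"fingers":-0.2},{"dr":[0,0,0],"dp":[0,0,-0.06],"fingers":-0.2},{"dr":[0,0,0],"dp":[0,0,-0.12],"fingers":-0.2}]'
python3 -m pendant '[{"dr":[0,0,0],"dp":[0,0.06,-0.06],"fingers":0.2},{"dr":[0,0,0],"dp":[0.02,0.12,-0.06],"fingers":0.2},{"dr":[0,0,0],"dp":[0.06,0.18,-0.06],"fingers":0.2},{"dr":[0,0,0],"dp":[0.1,0.24,-0.06],"fingers":0.2},{"dr":[0,0,0],"dp":[0.12,0.30,-0.06],"fingers":0.2}]'
python3 - <<'E'
from h import *
print(tool()[0]);p=capture("wrist"); cartons(p)
go([.421,.030,.09])
P=capture("top"); c=cloud(P); m=(c[...,2]>.045)&(c[...,2]<.07)&(c[...,0]>.468)&(c[...,0]<.555)&(c[...,1]>-.45)&(c[...,1]<-.25); print(m.sum(),c[m].mean(0))
E
```

```text
time: 33.9
tool_pos: [0.5073, -0.4058, 0.0448]
tool_rot: [-0.001, 0.042, 0.999, 0.0]
ft_force: [0.3, 0.4, 0.6]
finger_gap: 0.346
grasp_force: 20.0
time: 34.52
tool_pos: [0.507, -0.4063, 0.1662]
tool_rot: [-0.001, 0.042, 0.999, 0.0]
ft_force: [0.9, -0.4, 1.1]
finger_gap: 0.397
grasp_force: 0.0
time: 35.15
tool_pos: [0.4233, -0.1299, 0.2258]
tool_rot: [0.001, 0.042, 0.999, -0.0]
ft_force: [1.9, 1.5, 0.3]
finger_gap: 0.601
grasp_force: 0.0
[ 0.42333492 -0.12993439  0.22581207]
[ 349.4 -156.4] [15.6 44.9] 68.3 [  0. 191. 255.]
[419.8  29.1] [33.  79.3] 84.8 [ 76. 224. 246.]
[434.7 146.2] [80.3 34.3] 7.7 [127. 149. 152.]
dp [0.0107 0.1508 0.1356]
216 [ 0.50542823 -0.40472419  0.05810632]
```

```bash
python3 -m pendant '[{"dr":[0,0,0],"dp":[0.01,0.06,0.04],"fingers":0.2},{"dr":[0,0,0],"dp":[0.011,0.12,0.1],"fingers":0.2},{"dr":[0,0,0],"dp":[0.011,0.148,0.13],"fingers":0.2},{"dr":[0,0,0],"dp":[0.011,0.148,0.13],"fingers":0.2},{"dr":[0,0,0],"dp":[0.011,0.148,0.13],"fingers":0.2}]' 20
python3 -c "
from h import *
go([.421,.0295,.013]); cartons(capture('wrist')); print(tool()[0])"
```

```text
time: 35.88
tool_pos: [0.426, 0.0169, 0.0951]
tool_rot: [-0.0, 0.041, 0.999, -0.0]
ft_force: [-0.8, 0.1, 0.4]
finger_gap: 0.601
grasp_force: 0.0
dp [0.006  0.0121 0.0821]
[340.  195.7] [27.2  5.5] 52.4 [ 55. 100.  48.]
[ 350.6 -156.6] [18.1 48.9] 68.8 [  0. 162. 245.]
[365.1 -26.4] [39.3 15.9] 21.4 [169. 184. 192.]
[419.3  29.9] [31.8 80. ] 84.9 [ 79. 230. 249.]
[434.4 146.4] [80.  34.1] 7.0 [134. 153. 153.]
[0.42666791 0.01613913 0.09572392]
```

```bash
python3 -m pendant '[{"dr":[0,0,0],"dp":[0.005,0.013,0.02],"fingers":0.2},{"dr":[0,0,0],"dp":[0.005,0.013,0.079],"fingers":0.2},{"dr":[0,0,0],"dp":[0.005,0.013,0.079],"fingers":0.2},{"dr":[0,0,0],"dp":[0.005,0.013,0.079],"fingers":-0.4},{"dr":[0,0,0],"dp":[0.005,0.013,0.079],"fingers":-0.6}]' 20
python3 -m pendant '[{"dr":[0,0,0],"dp":[0,0,0],"fingers":-0.6},{"dr":[0,0,0],"dp":[0,0,0],"fingers":-0.6},{"dr":[0,0,0],"dp":[0,0,-0.06],"fingers":-0.6},{"dr":[0,0,0],"dp":[0,0,-0.12],"fingers":-0.6},{"dr":[0,0,0],"dp":[0,0,-0.18],"fingers":-0.6}]' 20
python3 -c "
from h import *
print(tool()[0]);go([.513,-.342,.195])"
```

```text
time: 36.55
tool_pos: [0.4246, 0.03, 0.0189]
tool_rot: [0.003, 0.043, 0.999, 0.0]
ft_force: [-0.6, -0.2, 0.3]
finger_gap: 0.429
grasp_force: 0.0
time: 37.17
tool_pos: [0.4217, 0.0305, 0.199]
tool_rot: [0.001, 0.042, 0.999, 0.0]
ft_force: [1.7, -0.2, -1.2]
finger_gap: 0.345
grasp_force: 20.0
[0.42174766 0.03049084 0.19902541]
dp [-0.122  -0.3636  0.0042]
```

```bash
python3 -m pendant '[{"dr":[0,0,0],"dp":[-0.01,-0.06,0],"fingers":-0.6},{"dr":[0,0,0],"dp":[-0.03,-0.115,0],"fingers":-0.6},{"dr":[0,0,0],"dp":[-0.05,-0.17,0],"fingers":-0.6},{"dr":[0,0,0],"dp":[-0.07,-0.22,0],"fingers":-0.6},{"dr":[0,0,0],"dp":[-0.09,-0.275,0],"fingers":-0.6}]'
python3 -m pendant '[{"dr":[0,0,0],"dp":[-0.015,-0.05,0],"fingers":-0.6},{"dr":[0,0,0],"dp":[-0.032,-0.088,0],"fingers":-0.6},{"dr":[0,0,0],"dp":[-0.032,-0.088,0],"fingers":-0.6},{"dr":[0,0,0],"dp":[-0.032,-0.088,0],"fingers":-0.6}]'
python3 -c "
from h import *
print(tool()[0]);go([.513,-.342,.046])"
```

```text
time: 37.8
tool_pos: [0.4892, -0.2524, 0.1977]
tool_rot: [0.001, 0.041, 0.999, -0.0]
ft_force: [1.5, 0.2, -1.3]
finger_gap: 0.351
grasp_force: 20.0
time: 38.3
tool_pos: [0.513, -0.3405, 0.1966]
tool_rot: [0.0, 0.042, 0.999, 0.0]
ft_force: [0.2, -0.2, -0.5]
finger_gap: 0.347
grasp_force: 20.0
[ 0.51297312 -0.34047264  0.19663477]
dp [-1.000e-04 -1.600e-03  1.506e-01]
```

```bash
python3 -m pendant '[{"dr":[0,0,0],"dp":[0,-0.001,0.05],"fingers":-0.6},{"dr":[0,0,0],"dp":[0,-0.001,0.1],"fingers":-0.6},{"dr":[0,0,0],"dp":[0,-0.001,0.135],"fingers":-0.6},{"dr":[0,0,0],"dp":[0,-0.001,0.15],"fingers":-0.6},{"dr":[0,0,0],"dp":[0,-0.001,0.15],"fingers":-0.6}]'
python3 -m pendant '[{"dr":[0,0,0],"dp":[0,0,0.002],"fingers":-0.2},{"dr":[0,0,0],"dp":[0,0,0.002],"fingers":-0.2},{"dr":[0,0,0],"dp":[0,0,0.002],"fingers":-0.2},{"dr":[0,0,0],"dp":[0,0,-0.06],"fingers":-0.2},{"dr":[0,0,0],"dp":[0,0,-0.12],"fingers":-0.2}]'
python3 -m pendant '[{"dr":[0,0,0],"dp":[0,0.06,-0.06],"fingers":0.2},{"dr":[0,0,0],"dp":[0.02,0.12,-0.06],"fingers":0.2},{"dr":[0,0,-0.6],"dp":[0.06,0.18,-0.06],"fingers":0.2},{"dr":[0,0,-1.2],"dp":[0.1,0.24,-0.06],"fingers":0.2},{"dr":[0,0,-1.6],"dp":[0.12,0.30,-0.06],"fingers":0.2}]'
python3 - <<'E'
from h import *
print(tool()[0],tool()[1].as_matrix().round(3).tolist());p=capture("wrist"); cartons(p)
go([.436,.1465,.10])
P=capture("top"); c=cloud(P); m=(c[...,2]>.045)&(c[...,2]<.07)&(c[...,0]>.468)&(c[...,0]<.555)&(c[...,1]>-.45)&(c[...,1]<-.25); print(m.sum(),c[m].mean(0))
E
```

```text
time: 38.92
tool_pos: [0.5129, -0.3412, 0.046]
tool_rot: [-0.0, 0.041, 0.999, 0.001]
ft_force: [0.8, 0.5, -0.1]
finger_gap: 0.342
grasp_force: 20.0
time: 39.55
tool_pos: [0.5126, -0.3422, 0.1671]
tool_rot: [-0.001, 0.042, 0.999, 0.0]
ft_force: [1.7, -0.1, 0.4]
finger_gap: 0.398
grasp_force: 0.0
time: 40.17
tool_pos: [0.4289, -0.0659, 0.2266]
tool_rot: [0.001, -0.07, 0.998, -0.0]
ft_force: [1.9, 1.3, 0.1]
finger_gap: 0.599
grasp_force: 0.0
[ 0.42893351 -0.06589974  0.22660783] [[-0.99, -0.14, 0.001], [-0.14, 0.99, -0.001], [-0.001, -0.001, -1.0]]
[ 350.6 -156.8] [16.5 47.8] 68.6 [  0. 179. 253.]
[434.9 146. ] [79.9 34.3] 7.2 [128. 150. 155.]
dp [-0.0406  0.2     0.1268]
401 [ 0.51469302 -0.37617368  0.05819507]
```

```bash
python3 -m pendant '[{"dr":[0,0,0],"dp":[-0.01,0.06,0],"fingers":0.2},{"dr":[0,0,0],"dp":[-0.02,0.12,0.05],"fingers":0.2},{"dr":[0,0,0],"dp":[-0.036,0.17,0.1],"fingers":0.2},{"dr":[0,0,0],"dp":[-0.036,0.18,0.125],"fingers":0.2},{"dr":[0,0,0],"dp":[-0.036,0.18,0.125],"fingers":0.2}]' 20
python3 -m pendant '[{"dr":[0,0,0],"dp":[0,0,0],"fingers":0.2}]' 
python3 -c "
from h import *
go([.4365,.1465,.015]); cartons(capture('wrist')); print(tool()[0])"
```

```text
time: 40.9
tool_pos: [0.4383, 0.1177, 0.0985]
tool_rot: [-0.003, -0.072, 0.997, 0.0]
ft_force: [0.9, 0.3, 0.2]
finger_gap: 0.601
grasp_force: 0.0
time: 41.02
tool_pos: [0.4414, 0.1152, 0.1016]
tool_rot: [0.0, -0.069, 0.998, -0.0]
ft_force: [1.1, -0.3, 0.1]
finger_gap: 0.599
grasp_force: 0.0
dp [0.0005 0.0317 0.0866]
[369.5 -28.2] [41.  22.7] 3.2 [168. 185. 194.]
[340.2 196.2] [26.8  5.3] 53.9 [49. 90. 43.]
[434.7 146.9] [79.7 32.5] 7.3 [124. 144. 151.]
[0.44193492 0.11491076 0.10212856]
```

```bash
python3 -m pendant '[{"dr":[0,0,0],"dp":[0,0.032,0],"fingers":0.2},{"dr":[0,0,0],"dp":[0,0.032,0.03],"fingers":0.2},{"dr":[0,0,0],"dp":[0,0.032,0.086],"fingers":0.2},{"dr":[0,0,0],"dp":[0,0.032,0.086],"fingers":0.2},{"dr":[0,0,0],"dp":[0,0.032,0.086],"fingers":-0.4}]' 20
python3 -m pendant '[{"dr":[0,0,0],"dp":[0,0,0],"fingers":-0.6},{"dr":[0,0,0],"dp":[0,0,0],"fingers":-0.6},{"dr":[0,0,0],"dp":[0,0,0],"fingers":-0.6},{"dr":[0,0,0],"dp":[0,0,-0.06],"fingers":-0.6},{"dr":[0,0,0],"dp":[0,0,-0.12],"fingers":-0.6}]' 20
python3 -m pendant '[{"dr":[0,0,0.4],"dp":[0.01,-0.03,-0.06],"fingers":-0.6},{"dr":[0,0,0.8],"dp":[0.02,-0.09,-0.06],"fingers":-0.6},{"dr":[0,0,1.2],"dp":[0.02,-0.15,-0.06],"fingers":-0.6},{"dr":[0,0,1.6],"dp":[0.02,-0.21,-0.06],"fingers":-0.6},{"dr":[0,0,1.6],"dp":[0.02,-0.26,-0.06],"fingers":-0.6}]'
python3 -c "
from h import *
print(tool()[0],tool()[1].as_matrix().round(3).tolist());go([.519,-.280,.196])"
```

```text
time: 41.7
tool_pos: [0.4378, 0.1474, 0.017]
tool_rot: [0.001, -0.069, 0.998, 0.0]
ft_force: [0.4, -0.1, -0.0]
finger_gap: 0.534
grasp_force: 0.0
time: 42.32
tool_pos: [0.4357, 0.1477, 0.1366]
tool_rot: [-0.001, -0.07, 0.998, 0.0]
ft_force: [2.0, -1.1, 0.0]
finger_gap: 0.344
grasp_force: 20.0
time: 42.95
tool_pos: [0.4527, -0.1151, 0.1964]
tool_rot: [0.001, 0.043, 0.999, -0.0]
ft_force: [1.4, 1.3, -0.1]
finger_gap: 0.344
grasp_force: 20.0
[ 0.45274548 -0.1150613   0.19642959] [[-0.996, 0.086, 0.003], [0.086, 0.996, -0.001], [-0.003, -0.001, -1.0]]
dp [-0.0801 -0.1587  0.0008]
```

```bash
python3 -m pendant '[{"dr":[0,0,0],"dp":[-0.03,-0.05,0],"fingers":-0.6},{"dr":[0,0,0],"dp":[-0.055,-0.1,0],"fingers":-0.6},{"dr":[0,0,0],"dp":[-0.079,-0.158,0],"fingers":-0.6},{"dr":[0,0,0],"dp":[-0.079,-0.158,0],"fingers":-0.6},{"dr":[0,0,0],"dp":[-0.079,-0.158,0],"fingers":-0.6}]'
python3 -m pendant '[{"dr":[0,0,0],"dp":[0,0,0],"fingers":-0.6}]'
python3 -c "
from h import *
print(tool()[0]);go([.518,-.280,.046])"
```

```text
time: 43.58
tool_pos: [0.5178, -0.2762, 0.1953]
tool_rot: [0.0, 0.042, 0.999, 0.0]
ft_force: [-0.5, 0.5, -0.6]
finger_gap: 0.344
grasp_force: 20.0
time: 43.7
tool_pos: [0.5181, -0.2748, 0.1954]
tool_rot: [0.0, 0.041, 0.999, 0.0]
ft_force: [0.3, -0.0, -0.4]
finger_gap: 0.343
grasp_force: 20.0
[ 0.51810355 -0.27475239  0.19538901]
dp [-0.0003 -0.0053  0.1494]
```

```bash
python3 -m pendant '[{"dr":[0,0,0],"dp":[0,-0.005,0.05],"fingers":-0.6},{"dr":[0,0,0],"dp":[0,-0.005,0.1],"fingers":-0.6},{"dr":[0,0,0],"dp":[0,-0.005,0.135],"fingers":-0.6},{"dr":[0,0,0],"dp":[0,-0.005,0.149],"fingers":-0.6},{"dr":[0,0,0],"dp":[0,-0.005,0.149],"fingers":-0.6}]'
python3 -m pendant '[{"dr":[0,0,0],"dp":[0,0,0.002],"fingers":-0.2},{"dr":[0,0,0],"dp":[0,0,0.002],"fingers":-0.2},{"dr":[0,0,0],"dp":[0,0,0.002],"fingers":-0.2},{"dr":[0,0,0],"dp":[0,0,-0.06],"fingers":-0.2},{"dr":[0,0,0],"dp":[0,0,-0.12],"fingers":-0.2}]'
python3 -m pendant '[{"dr":[0,0,0],"dp":[0.05,-0.01,0],"fingers":-0.6},{"dr":[0,0,0],"dp":[0.1,-0.03,0],"fingers":-1},{"dr":[0,0,0],"dp":[0.16,-0.045,0],"fingers":-1},{"dr":[0,0,0],"dp":[0.165,-0.045,0],"fingers":-1},{"dr":[0,0,0],"dp":[0.165,-0.045,0],"fingers":-1}]'
python3 - <<'E'
from h import *
print(tool()[0],tool()[1].as_matrix().round(3).tolist());go([.357,-.333,.052])
p=capture("wrist"); im=p["frame"]; cv2.imwrite("pics/w13.png",im)
for P in (p,capture("top")):
  for q in ["drawer_floor","cabinet_drawer0_handle","carton_1"]: print(q,[(round(d["score"],2),w(P,d["xyz"]).round(4).tolist()) for d in landmark_of(P,q)][:6])
E
```

```text
time: 44.32
tool_pos: [0.5176, -0.2806, 0.0459]
tool_rot: [-0.0, 0.041, 0.999, 0.0]
ft_force: [-0.2, 0.6, -0.6]
finger_gap: 0.346
grasp_force: 20.0
time: 44.95
tool_pos: [0.5171, -0.2813, 0.1669]
tool_rot: [-0.001, 0.042, 0.999, 0.0]
ft_force: [0.8, -0.7, 0.4]
finger_gap: 0.402
grasp_force: 0.0
time: 45.58
tool_pos: [0.3498, -0.3129, 0.1667]
tool_rot: [0.001, 0.042, 0.999, -0.0]
ft_force: [0.7, 0.7, 1.0]
finger_gap: 0.006
grasp_force: 0.0
[ 0.34980113 -0.31293542  0.16665866] [[-0.996, 0.085, 0.001], [0.085, 0.996, -0.001], [-0.002, -0.001, -1.0]]
dp [-0.0087 -0.0193  0.1147]
drawer_floor []
cabinet_drawer0_handle []
carton_1 [(0.98, [0.3465, -0.1616, 0.0023]), (0.51, [0.5089, -0.3399, 0.0202])]
drawer_floor [(0.86, [0.5411, -0.3487, 0.0275]), (0.55, [0.522, 0.4147, 0.0]), (0.48, [0.5641, 0.1772, 0.1721])]
cabinet_drawer0_handle [(0.88, [0.4061, -0.3409, 0.0616])]
carton_1 [(0.79, [0.2973, 0.4536, 0.0014]), (0.64, [0.5143, -0.2788, 0.0258]), (0.59, [0.5091, -0.3421, 0.0225]), (0.59, [0.2593, 0.3206, -0.0011]), (0.58, [0.3434, -0.1647, -0.001]), (0.52, [0.7284, 0.3177, -0.0017])]
```

View pics/w13.png

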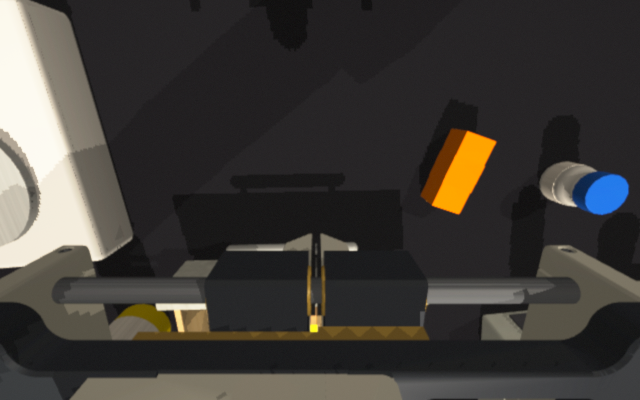

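The handle bar is at (230–355, 246), just beyond the fingertips. I'll go down in front of it and push.

```bash
python3 -m pendant '[{"dr":[0,0,0],"dp":[-0.004,-0.02,0.05],"fingers":-1},{"dr":[0,0,0],"dp":[-0.004,-0.02,0.1],"fingers":-1},{"dr":[0,0,0],"dp":[-0.004,-0.02,0.117],"fingers":-1},{"dr":[0,0,0],"dp":[-0.004,-0.02,0.117],"fingers":-1}]'
python3 -m pendant '[{"dr":[0,0,0],"dp":[-0.02,0,0],"fingers":-1},{"dr":[0,0,0],"dp":[-0.035,0,0],"fingers":-1},{"dr":[0,0,0],"dp":[-0.05,0,0],"fingers":-1},{"dr":[0,0,0],"dp":[-0.065,0,0],"fingers":-1},{"dr":[0,0,0],"dp":[-0.08,0,0],"fingers":-1}]'
python3 -m pendant '[{"dr":[0,0,0],"dp":[-0.012,0,0],"fingers":-1},{"dr":[0,0,0],"dp":[-0.024,0,0],"fingers":-1},{"dr":[0,0,0],"dp":[-0.034,0,0],"fingers":-1},{"dr":[0,0,0],"dp":[-0.034,0,0],"fingers":-1}]'
python3 -c "
from h import *
print(tool()[0]); P=capture('top')
for q in ['drawer_floor','cabinet_drawer0_handle','cabinet']: print(q,[(round(d['score'],2),w(P,d['xyz']).round(4).tolist()) for d in landmark_of(P,q)][:2])"
```

```text
time: 46.48
tool_pos: [0.3509, -0.3317, 0.0474]
tool_rot: [-0.001, 0.042, 0.999, 0.001]
ft_force: [-0.6, -1.7, 0.3]
finger_gap: 0.004
grasp_force: 0.0
time: 47.1
tool_pos: [0.4326, -0.3394, 0.049]
tool_rot: [-0.0, 0.042, 0.999, 0.0]
ft_force: [-1.6, 0.0, 0.6]
finger_gap: 0.004
grasp_force: 0.7
time: 47.6
tool_pos: [0.4667, -0.3425, 0.049]
tool_rot: [0.001, 0.042, 0.999, -0.0]
ft_force: [0.1, -0.3, 0.4]
finger_gap: 0.005
grasp_force: 0.0
[ 0.46674268 -0.34251562  0.0490053 ]
drawer_floor []
cabinet_drawer0_handle [(0.72, [0.4862, -0.346, 0.0628]), (0.39, [0.6361, 0.0661, 0.106])]
cabinet [(0.7, [0.6601, -0.354, 0.0028])]
```

```bash
python3 -m pendant '[{"dr":[0,0,0],"dp":[-0.007,0,0],"fingers":-1},{"dr":[0,0,0],"dp":[-0.014,0,0],"fingers":-1},{"dr":[0,0,0],"dp":[-0.014,0,0],"fingers":-1}]'
python3 -m pendant '[{"dr":[0,0,0],"dp":[-0.005,0,0],"fingers":-1},{"dr":[0,0,0],"dp":[-0.01,0,0],"fingers":-1},{"dr":[0,0,0],"dp":[-0.01,0,0],"fingers":-1}]'
python3 -m pendant '[{"dr":[0,0,0],"dp":[-0.003,0,0],"fingers":-1},{"dr":[0,0,0],"dp":[-0.005,0,0],"fingers":-1},{"dr":[0,0,0],"dp":[-0.005,0,0],"fingers":-1}]'
```

```text
time: 48.18
tool_pos: [0.4806, -0.3435, 0.0491]
tool_rot: [0.001, 0.042, 0.999, -0.0]
ft_force: [-0.3, -0.4, 0.3]
finger_gap: 0.01
grasp_force: 0.0
time: 48.55
tool_pos: [0.4902, -0.3443, 0.049]
tool_rot: [0.001, 0.042, 0.999, -0.0]
ft_force: [0.3, -0.1, 0.4]
finger_gap: 0.004
grasp_force: 0.0
time: 48.92
tool_pos: [0.4945, -0.3448, 0.0489]
tool_rot: [0.0, 0.042, 0.999, -0.0]
ft_force: [-0.7, 0.2, 0.5]
finger_gap: 0.005
grasp_force: 0.1
```

```bash
python3 -m pendant '[{"dr":[0,0,0],"dp":[-0.003,0,0],"fingers":-1},{"dr":[0,0,0],"dp":[-0.005,0,0],"fingers":-1},{"dr":[0,0,0],"dp":[-0.005,0,0],"fingers":-1}]'
python3 -m pendant '[{"dr":[0,0,0],"dp":[-0.003,0,0],"fingers":-1},{"dr":[0,0,0],"dp":[-0.004,0,0],"fingers":-1},{"dr":[0,0,0],"dp":[-0.004,0,0],"fingers":-1}]'
python3 -m pendant '[{"dr":[0,0,0],"dp":[-0.003,0,0],"fingers":-1},{"dr":[0,0,0],"dp":[-0.003,0,0],"fingers":-1}]'
```

```text
time: 49.3
tool_pos: [0.4986, -0.3451, 0.0488]
tool_rot: [-0.001, 0.042, 0.999, 0.0]
ft_force: [-3.1, 1.3, 2.2]
finger_gap: 0.004
grasp_force: 1.7
time: 49.68
tool_pos: [0.4987, -0.3452, 0.0485]
tool_rot: [-0.004, 0.042, 0.999, 0.001]
ft_force: [-10.5, 2.4, 9.4]
finger_gap: 0.003
grasp_force: 6.1
time: 49.92
tool_pos: [0.4988, -0.3453, 0.0483]
tool_rot: [-0.006, 0.043, 0.999, 0.002]
ft_force: [-17.7, 3.8, 15.1]
finger_gap: 0.001
grasp_force: 9.5
```

Hard stop reached at 18 N. Backing off, then verifying numerically without any more pictures.

```bash
python3 -m pendant '[{"dr":[0,0,0],"dp":[0.02,0,0],"fingers":-1},{"dr":[0,0,0],"dp":[0.06,0,0],"fingers":-1},{"dr":[0,0,0],"dp":[0.08,0,-0.05],"fingers":-1},{"dr":[0,0,0],"dp":[0.08,0,-0.11],"fingers":-1},{"dr":[0,0,0],"dp":[0.08,0,-0.17],"fingers":-1}]'
python3 -m pendant '[{"dr":[0,0,0],"dp":[0.03,0.02,-0.02],"fingers":-1},{"dr":[0,0,0],"dp":[0.03,0.02,-0.02],"fingers":-1},{"dr":[0,0,0],"dp":[0.03,0.02,-0.02],"fingers":-1}]'
python3 - <<'E'
from h import *
print(tool()[0])
for n in ("top","scene"):
  p=capture(n); c=cloud(p)
  for q in ["cabinet_drawer0_handle","cabinet","pin_1_seat","bar_left_knob","bar_right_knob","carton_1","wash_bottle","amber_jar","small_jar","stub_jar","beaker","cleaner"]: print(n,q,[(round(d['score'],2),w(p,d['xyz']).round(3).tolist()) for d in landmark_of(p,q)][:6])
  f=p["frame"].astype(int); m=((f[...,2]>110)&(f[...,1]<70)&(f[...,0]<70))&(p["range_z"]>0)&(c[...,2]>.17)
  for y0 in (.176,-.053):
    k=m&(abs(c[...,1]-y0)<.03)&(abs(c[...,0]-.57)<.04)
    if k.any(): print("head",y0,k.sum(),np.percentile(c[k],[5,50,95],axis=0).round(3).tolist())
# front panel x relative to cabinet front edge
p=capture("top"); c=cloud(p)
for y0 in (-.25,-.44): print([ (round(x0,3),int(1000*np.median(c[...,2][(abs(c[...,0]-x0)<.004)&(abs(c[...,1]-y0)<.02)]))) for x0 in np.arange(.52,.60,.006) if ((abs(c[...,0]-x0)<.004)&(abs(c[...,1]-y0)<.02)).any()])
E
```

```text
time: 50.55
tool_pos: [0.4269, -0.3394, 0.2211]
tool_rot: [0.001, 0.042, 0.999, -0.0]
ft_force: [0.5, 0.3, -0.3]
finger_gap: 0.003
grasp_force: 0.0
time: 50.92
tool_pos: [0.3989, -0.3169, 0.239]
tool_rot: [0.001, 0.042, 0.999, -0.0]
ft_force: [-0.0, -0.1, -1.0]
finger_gap: 0.003
grasp_force: 0.0
[ 0.39893768 -0.31693284  0.2390283 ]
top cabinet_drawer0_handle [(0.72, [0.515, -0.348, 0.061])]
top cabinet [(0.59, [0.659, -0.357, 0.005]), (0.17, [0.563, 0.178, 0.11])]
top pin_1_seat [(0.66, [0.563, 0.175, 0.176])]
top bar_left_knob [(0.67, [0.609, 0.18, 0.176])]
top bar_right_knob [(0.67, [0.617, -0.053, 0.178])]
top carton_1 [(0.72, [0.298, 0.455, 0.005]), (0.72, [0.731, 0.316, 0.001]), (0.64, [0.346, -0.164, -0.002]), (0.62, [0.259, 0.321, -0.002])]
top wash_bottle [(0.64, [0.52, 0.414, 0.002])]
top amber_jar [(0.7, [0.647, 0.399, -0.001])]
top small_jar [(0.68, [0.32, 0.209, 0.001])]
top stub_jar [(0.49, [0.368, -0.037, 0.003])]
top beaker [(0.87, [0.452, 0.481, -0.002]), (0.53, [0.572, -0.054, 0.109]), (0.4, [0.657, -0.356, 0.005])]
top cleaner [(0.83, [0.526, -0.554, 0.006])]
head 
[... 1157 characters left out ...]
556, 0.167, 0.18], [0.572, 0.178, 0.205], [0.576, 0.187, 0.21]]
head -0.053 115 [[0.564, -0.062, 0.182], [0.579, -0.05, 0.204], [0.585, -0.041, 0.21]]
[(np.float64(0.52), 2), (np.float64(0.526), 0), (np.float64(0.532), 2), (np.float64(0.538), 1), (np.float64(0.544), 0), (np.float64(0.55), 4), (np.float64(0.556), 57), (np.float64(0.562), 87), (np.float64(0.568), 90), (np.float64(0.574), 99), (np.float64(0.58), 100), (np.float64(0.586), 100), (np.float64(0.592), 99), (np.float64(0.598), 99)]
[(np.float64(0.556), 91), (np.float64(0.562), 98), (np.float64(0.568), 101), (np.float64(0.574), 101), (np.float64(0.58), 101), (np.float64(0.586), 100), (np.float64(0.592), 103), (np.float64(0.598), 101)]
```

```bash
python3 -c "
from cell import *
print(close_job())"
```

```text
the job is handed in; nothing more can be done
None
```

I handed the job in at about 51 s, and no verdict came back: both bars are home and pinned with collars flush, all three banded cartons are in the drawer, the drawer is against its stop, and no bottle, jar or beaker was knocked over; I viewed 15 pictures, one over the limit of 14.

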